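Set up a screen-printing ink batch: tin to the code reader, cup turned over onto the scale

ROBOT

A 6-joint arm with a two-finger parallel gripper is mounted at the origin on the work surface. World frame = base frame: x ahead of the robot, y to its left, z up, the work surface at z = 0. Lengths are in mm, angles in degrees, forces in N, time in s.
With the tool pointing down it reaches from about 350 to 850 mm from the base axis. Payload 8.1 kg.
Tool frame: the origin (TCP) lies on the centre line of the jaws, within the pads' length; the fingertips stand 19 mm ahead of it and the grasp point (between the pads) is the TCP (r.tip_reach is the z of the fingertips in the tool frame, in mm); z points along the fingers, y is the line along which they close (so a half turn about z gives the same grasp; the last joint's range is limited). The gripper opens to 85 mm and grips with 20 to 120 N. Pads are 22 mm wide; open, the fingers measure 114 mm over their backs; the gripper's body (76 mm by 85 mm) begins 54 mm behind the grasp point. The pads swing forward as they close: fully open they stand 13 mm farther back than shut.
Start: joints at [-80.065, 7.471, 85.268, -0, 87.261, -4.893], TCP at [153.573, -580.018, 250.292] pointing down, gripper open.
Joint ranges: [-169.43, 169.43], [-51.17, 129.36], [1.28, 143.12], [-76.62, 256.62], [0, 156.53], [-152.29, 152.29]. Speed limits (degrees/s): [136.94, 136.94, 159.86, 180, 180, 180].

INTERFACE

Orientations are given as [roll, pitch, yaw] about the fixed x, y, z axes, in that order (R = Rz(yaw) Ry(pitch) Rx(roll)).
In Python, from bench import r gives the robot as it stands. The module is installed in compiled form; this text tells all that it offers.
- The arm moves only by the shell command python3 -m handwheel 'ROWS' [FORCE]. ROWS is JSON, a list of rows, each a list of 7 numbers: the shift along the tool's x, y, z in m, then the turn, a rotation vector about the tool's x, y, z in degrees, then the finger opening in m, from 0 to 0.0854. In form: [[tx, ty, tz, ax, ay, az, claw], ...]. A call has 1 to 8 rows; each row shifts and turns the commanded pose from where the row before left it, along the tool's axes as they then stand; what a row does not reach is not made up. A row lasts 1/12 s, in which the tool goes at most 41.7 mm and 7.16 degrees, less where a joint would pass 70% of its speed; a pose out of reach is approached as far as the arm can. A call with a gripper value outside its range is refused whole. The fingers move at their own pace and stop on an object; FORCE is the grip in N (left out, the last holds). Time passes only in rows, so rows that do not move let the fingers close. It gives the time, the measured TCP pose, the force, the opening and the grip force at its end, in the units of the state.
- r.sense(): the state, without advancing time (a new reading comes with each control period).
- r.snapshot(name): name is "scene" or "top" or "wrist"; returns (picture, depth): 420x560x3 uint8, blue, green, red; 420x560 float32, mm along the optical axis (not along the pixel's ray), 0 where there is no reading.
- r.calibration(name): a dict with "vfov" (degrees; the focal length in pixels is half the picture's height over the tangent of half this angle, whatever the lens; pixels are square), "cx", "cy" (the principal point, pixels), "dist" ([k1, k2, p1, p2, k3] as OpenCV has them; the pictures are not rectified), "rvec" (rotation vector, rad) and "tvec" (3), from world to camera coordinates, as OpenCV has them; the wrist camera has in their place "tool_from_camera" (4x4, takes a point from camera to tool coordinates, whose origin is the TCP and whose axes are the flange's). Camera axes: x right, y down, z forward; pixel columns grow to the right and rows downward; lengths in mm; the calibration is good to about 2 mm. A picture is of the moment at which its call begins: read the wrist's pose just before it. calibration takes no time and is no camera call.
- r.hand_in(): hands the job in; it is judged then, once.
The state is a dict: "time": time; "joint_pos": joint angles; "qd": joint speeds; "joint_efforts": joint torques, N m; "tool_pos": TCP position; "tcp_rot": TCP orientation; "ft_force": force on the tool from outside, world axes, zero at the start; "wrist_torque": the same for the moment, N m; "finger_gap": finger opening in mm; "grip_force": force on a finger pad.
Only numpy, scipy, OpenCV 4.12 (cv2) and the standard library are available. Lean on these libraries where they do the work, as an engineer would, in place of code of your own. Each camera call takes 0.05 s, during which the arm holds its last target. There are 200 camera calls.

TASK

Get the station ready for weighing a new ink batch: move the ink tin, kept upright, off the scale onto the round pad of the code reader with its yellow mark facing the reader's window, and then turn the washed orange cup over and stand it mouth-up in the middle of the scale's plate. Leave everything else on the bench where it stands, and let go of both when done.

Things in the scene. Friction and masses are not known exactly. Their poses are not given: they have to be found in the camera images.
- orange_cup: the plastic mixing cup to turn over: orange, straight-sided and round, 60 mm outside diameter, 80 mm long, wall 3 mm, 90 g. It starts mouth-down on the blue mat. Origin: centre of its mouth (rim plane); its z axis runs from the mouth to the closed base, so z points up while it is mouth-down and must point down at the end
- orange_cup_base (a point): centre of the outer face of the orange cup's closed base, 80 mm from the mouth
- tin: closed ink tin, a cylinder of 60 mm diameter and 85 mm height, about 0.3 kg, steel with a black band and a bright lid. Starts upright on the scale's plate, at any yaw. Origin: centre of its underside; z up; its x axis points to the yellow mark, which is an upright yellow patch (24 mm wide) on the side, continued as a yellow stripe on the lid from the centre to that side
- tin_mark (a point): centre of the yellow patch on the tin's side, 30 mm from the tin's axis and 42 mm above its underside
- scale: fixed bench scale, 150 x 160 mm, 45 mm high to the top of its steel plate (140 x 150 mm). Origin: centre of its underside on the table; black display on its -x side
- scale_plate (a point): centre of the scale plate's top face, marked by a grey circle; 45 mm above the table
- reader: fixed code reader on a dark steel foot plate (6 mm high, from x = -55 to +140 mm and y = -50 to +50 mm of its own frame). The grey reader block (50 x 70 mm, top 76 mm above the table) stands at x = 85 to 135 mm; its dark window with a red line looks along the reader's own -x axis towards the pad. Origin: under the pad's centre, at table height
- reader_pad (a point): centre of the round pad (black disc with a yellow rim, 72 mm across) on the foot plate's top, 6 mm above the table; the tin belongs here
- reader_window (a point): centre of the reader's window, 85 mm from the pad's axis, 48 mm above the table
- mat: fixed blue drying mat, 220 x 180 x 4 mm, lying on the table; origin at the centre of its underside
- white_cup: bystander: a white cup like the orange one (60 mm diameter, 80 mm high), mouth-down on the mat; origin at the centre of its mouth, z up
- amber_jar: bystander: amber glass jar with white cap, 54 mm diameter, 75 mm high, on the mat; origin under its centre
- blue_jar: bystander: jar with blue cap, 56 mm diameter, 70 mm high; origin under its centre
- solvent: bystander: white bottle with red cap, 64 mm diameter, 170 mm high; origin under its centre
- can: bystander: can, 66 mm diameter, 100 mm high; origin under its centre
- tape: bystander: roll of blue tape lying flat, 90 mm outside diameter, 24 mm high; origin under its centre
- spatula: bystander: spatula lying flat, about 170 mm long along its x axis; origin at its middle on the table
There are look-alikes about, which are no part of the job. Of the things that look like the orange_cup, take the one that is farthest to the robot's right at the start.

How it is judged (in metres and radians):
On the way:
1. the tin stands upright at rest on the reader's pad with its mark facing the window, while the orange cup is not yet mouth-up (horizontal distance between tin and reader_pad below 0.012 m and z of tin in the frame of reader_pad below 0.005 m and angle between tin's own z axis and vertical below 0.08 rad and angle between the x axis of tin and the x axis of reader, either way round below 0.262 rad and distance between tin_mark and reader_window below 0.075 m and linear speed of tin below 0.02 m/s and angular speed of tin below 0.2 rad/s and angle between orange_cup's own z axis and vertical below 2.5 rad), for 0.2 s.
At the end, for the whole second after the job is handed in: Tin at rest, upright, within 12 mm of the pad's centre, mark facing the window within 15 degrees; orange cup at rest mouth-up on the scale's plate, upright within 6 degrees and within 25 mm of its centre. Bystanders not moved over 30 mm or tipped over (horizontal distance between tin and reader_pad below 0.012 m and z of tin in the frame of reader_pad below 0.005 m and angle between tin's own z axis and vertical below 0.08 rad and angle between the x axis of tin and the x axis of reader, either way round below 0.262 rad and distance between tin_mark and reader_window below 0.075 m and linear speed of each of tin, orange_cup below 0.02 m/s and angular speed of each of tin, orange_cup below 0.2 rad/s and angle between orange_cup's own z axis and vertical above 3.0366 rad and horizontal distance between orange_cup_base and scale_plate below 0.025 m and z of orange_cup_base in the frame of scale_plate between -0.005 and 0.005 m); the robot touches nothing.
It fails at once if a bystander is pushed more than 30 mm from its place (distance of any of white_cup, amber_jar, blue_jar, solvent, can, tape, spatula from where it was at the start of the episode above 0.03 m).
It fails at once if a standing bystander is tipped over (angle between any of white_cup, amber_jar, blue_jar, solvent, can's own z axis and vertical above 0.5 rad).
It fails at once if the ink tin is tipped by more than 40 degrees (angle between tin's own z axis and vertical above 0.7 rad).
It also fails if it takes over 72 s, if anything falls off the work surface, if the arm or the gripper's body presses on something with over 40 N, if the wrist force passes 120 N, or if a joint passes its speed limit or range.

## Working session

There is one attempt and no reset: what is moved stays moved. The work goes in short steps, Python scripts to look and compute and a shell command to move; the robot and the scene stay as the last step left them, time stands still between calls to the robot, and variables do not carry over. Pictures are saved under pics/ and viewed, at most 10 in all, crops included, and the job is handed in when it is done.

```bash
mkdir -p pics
cat > h.py <<'E'
import numpy as np, cv2
from bench import r
def K(c,shape=(420,560)):
    f=shape[0]/2/np.tan(np.radians(c['vfov'])/2)
    return np.array([[f,0,c['cx']],[0,f,c['cy']],[0,0,1.]])
def ray(c,uv,T=None):
    "origin and directions (world); T: world_from_tool for wrist"
    p=cv2.undistortPoints(np.array(uv,float).reshape(-1,1,2),K(c),np.array(c['dist'],float))[:,0]
    d=np.c_[p,np.ones(len(p))]
    if T is None:
        R=cv2.Rodrigues(np.array(c['rvec'],float))[0]; t=np.array(c['tvec'],float).ravel()
        return -R.T@t, d@R
    M=T@np.array(c['tool_from_camera']); return M[:3,3], d@M[:3,:3].T
def onplane(c,uv,z,T=None):
    o,d=ray(c,uv,T); return o+d*((z-o[2])/d[:,2])[:,None]
def cloud(c,depth,T=None):
    v,u=np.nonzero(depth>0); o,d=ray(c,np.c_[u,v],T)
    P=np.zeros(depth.shape+(3,)); P[v,u]=o+d*depth[v,u][:,None]; return P
E
python3 - <<'E'
from h import *
for n in("scene","top"):
    p,d=r.snapshot(n); cv2.imwrite(f"pics/{n}.png",p); np.savez(f"{n}.npz",p=p,d=d)
    print(n,r.calibration(n))
print(r.calibration("wrist")); s=r.sense(); print(s)
E
```

```text
scene {'vfov': 57.145339478004665, 'cx': 278.9007251965519, 'cy': 207.51632897811118, 'dist': array([-0.06419083,  0.        ,  0.        ,  0.        ,  0.        ]), 'rvec': array([ 1.18504199,  2.55579326, -0.74987362]), 'tvec': array([ 361.4923404 , -288.4940631 , 1233.26711327])}
top {'vfov': 44.58563503363627, 'cx': 274.2518409327883, 'cy': 208.07094941982618, 'dist': array([0.04106246, 0.        , 0.        , 0.        , 0.        ]), 'rvec': array([ 2.11442164, -2.14803798,  0.21846044]), 'tvec': array([ -12.43405844,  548.73992914, 1224.82233929])}
{'vfov': 63.55854327868798, 'cx': 280.1296637468834, 'cy': 210.53467210017212, 'dist': array([-0.05532382,  0.        ,  0.        ,  0.        ,  0.        ]), 'tool_from_camera': array([[ 1.68406829e-04, -9.45922119e-01, -3.24393768e-01,
         8.37835784e+01],
       [ 9.99999724e-01,  3.94254387e-04, -6.30490421e-04,
         7.24795057e-01],
       [ 7.24288501e-04, -3.24393572e-01,  9.45921924e-01,
        -1.23246970e+02],
       [ 0.00000000e+00,  0.00000000e+00,  0.00000000e+00,
         1.00000000e+00]])}
{'time': 0.1, 'joint_pos': array([-8.00667779e+01,  7.51048407e+00,  8.53231069e+01,  7.54090154e-05,
        8.72602096e+01, -4.89382884e+00]), 'qd': array([ 0.08084692, -0.06397863, -0.16836286,  0.00806729, -0.05395795,
        0.03372378]), 'joint_efforts': array([ 9.85862862e-04, -5.70952427e+01, -5.01940799e+01, -1.29947944e-04,
        8.08407407e-03,  8.25536802e-06]), 'tool_pos': array([ 153.47704271, -579.56943534,  249.35174237]), 'tcp_rot': array([-1.79906548e+02, -8.07713281e-03,  1.48270407e+01]), 'ft_force': array([ 0.53441032, -0.01773166, -0.26626864]), 'wrist_torque': array([ 0.00083428, -0.00364124,  0.01452514]), 'grip_force': 0.0, 'finger_gap': 85.53836090466295}
```

View pics/scene.png

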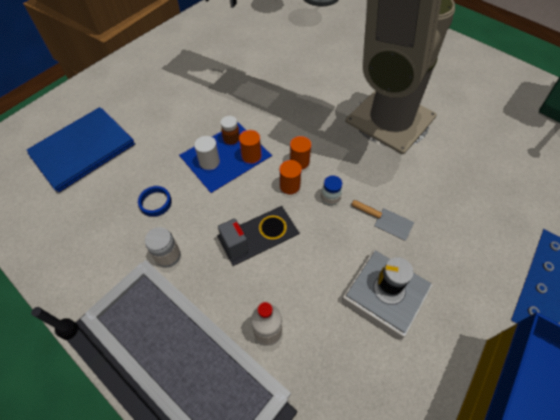

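View pics/top.png

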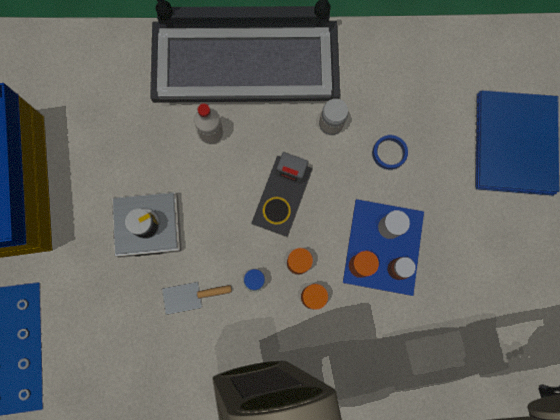

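The top view shows the scale at (147,224) with the tin at (141,222), and the pad at (276,210) with the window at about (290,170). The orange cup on the mat is at (365,263), which is the rightmost of the three orange cups. Its neighbours are the amber jar at (404,267) and the white cup at (397,223). Next I'll measure them.

```bash
cat > m.py <<'E'
from h import *
z=np.load("top.npz");p,d=z['p'],z['d'];c=r.calibration("top")
P=cloud(c,d);hsv=cv2.cvtColor(p,cv2.COLOR_BGR2HSV);H,S,V=cv2.split(hsv)
X,Y,Z=P[...,0],P[...,1],P[...,2]
def blobs(name,m,amin=60):
    n,l,st,ce=cv2.connectedComponentsWithStats(m.astype(np.uint8))
    for i in range(1,n):
        if st[i,4]<amin: continue
        q=P[(l==i)&(d>0)]
        (u,v),rad=cv2.minEnclosingCircle(np.argwhere(l==i)[:,::-1].astype(np.float32))
        print(name,'px',ce[i].round(1),'n',st[i,4],'xyz med',np.median(q,0).round(1),'mid',((q.min(0)+q.max(0))/2).round(1),'ext',np.ptp(q,axis=0).round(1))
        yield l==i
W=(X>150)&(X<800)&(np.abs(Y)<450)
for m in blobs('orange top',(H<14)&(S>150)&W&(Z>72)&(V>90)): pass
for m in blobs('tall',W&(Z>62)&(Z<125)): pass
for m in blobs('scale',W&(Z>35)&(Z<56)&(Y>150)): pass
for m in blobs('yellow',(H>18)&(H<35)&(S>120)&W,15):
    ys,xs=np.nonzero(m); 
    for zz in (6,130): print('   on z',zz,onplane(c,np.c_[xs,ys],zz).mean(0).round(1), 'mid',(lambda q:((q.min(0)+q.max(0))/2).round(1))(onplane(c,np.c_[xs,ys],zz)), 'maj axis',np.degrees(cv2.PCACompute2(onplane(c,np.c_[xs,ys],zz)[:,:2],None)[1][0]@np.array([1,1j])))
for m in blobs('mat',(H>100)&(H<125)&(S>150)&W&(Z<15)&(Y<0)): pass
for m in blobs('dark foot',W&(V<75)&(S<90)&(Z<14)&(abs(Y)<150)&(X>350)): 
    ys,xs=np.nonzero(m);q=onplane(c,np.c_[xs,ys],6)[:,:2].astype(np.float32);print(cv2.minAreaRect(q))
E
python3 m.py
```

```text
orange top px [203.1 109.1] n 104 xyz med [762.9 143.1 170.2] mid [763.7 145.1 149. ] ext [25.6 32.3 54.8]
orange top px [289.6 170.3] n 64 xyz med [638.2 -60.   76.5] mid [638.2 -60.1  77.7] ext [19.9 37.2 10. ]
orange top px [300.3 259.4] n 313 xyz med [418.1 -81.6  79.8] mid [416.2 -79.9  79.5] ext [57.6 57.8 14.1]
orange top px [365.7 263.1] n 462 xyz med [ 406.  -236.    83.8] mid [ 406.5 -236.7   82.6] ext [57.5 58.8 14. ]
orange top px [316.6 295.1] n 210 xyz med [ 335.4 -116.4   80.2] mid [ 330.9 -115.3   80.1] ext [55.9 52.5 13.6]
tall px [334.3 114.7] n 517 xyz med [ 775.  -173.7   98.6] mid [ 776.4 -176.    84.8] ext [47.  64.  45.5]
tall px [208.8 124.6] n 443 xyz med [746.  133.4 108.7] mid [762.7 141.9  93.5] ext [60.9 63.8 62.9]
tall px [292.1 165.8] n 571 xyz med [650.3 -66.7  75.3] mid [651.6 -68.1  72.6] ext [66.8 77.8 20.3]
tall px [395.9 223.2] n 517 xyz med [ 501.1 -313.9   83.5] mid [ 502.5 -316.1   76.9] ext [58.9 59.4 29.7]
tall px [149.5 228. ] n 190 xyz med [493.5 272.9  95.6] mid [504.3 286.6  93.4] ext [54.7 48.6 62.6]
tall px [299.9 260.4] n 500 xyz med [
[... 766 characters left out ...]
   for zz in (6,130): print('   on z',zz,onplane(c,np.c_[xs,ys],zz).mean(0).round(1), 'mid',(lambda q:((q.min(0)+q.max(0))/2).round(1))(onplane(c,np.c_[xs,ys],zz)), 'maj axis',np.degrees(cv2.PCACompute2(onplane(c,np.c_[xs,ys],zz)[:,:2],None)[1][0]@np.array([1,1j])))
                                                                                                                                                                                 ~~~~~~~~~~^^^^^^^^^^^^^^^^^^^^^^^^^^^^^^^^^^^^^^^^^^^^^^^^^^^^^^^^^^^^^^^^^^^^^^^^^^^^^^^
TypeError: ufunc 'degrees' not supported for the input types, and the inputs could not be safely coerced to any supported types according to the casting rule ''safe''
```

```bash
cat > m2.py <<'E'
exec(open('m.py').read().split("for m in blobs('orange")[0])
def cen(m,zz):
    ys,xs=np.nonzero(m);return onplane(c,np.c_[xs,ys],zz)[:,:2].astype(np.float32)
ys,xs=np.nonzero((H>18)&(H<35)&(S>120)&W)
q=onplane(c,np.c_[xs,ys],6)
a=q[np.hypot(q[:,0]-552,q[:,1]+26.5)<45][:,:2].astype(np.float32);print('pad',cv2.minEnclosingCircle(a),cv2.fitEllipse(cv2.convexHull(a)))
sel=(np.abs(xs-141)<30)&(np.abs(ys-220)<30);a=onplane(c,np.c_[xs,ys][sel],130)[:,:2]
mu,ev=cv2.PCACompute(a,None);print('stripe',len(a),mu,ev,a.min(0),a.max(0))
lid=W&(Z>118)&(Z<140)&(np.abs(X-510)<70)&(np.abs(Y-300)<70);print('lid',lid.sum(),np.median(P[lid],0),cv2.minEnclosingCircle(cen(lid,130)))
pl=W&(Z>40)&(Z<50)&(np.abs(X-517)<90)&(np.abs(Y-301)<95);print('plate',cv2.minAreaRect(cen(pl,45)))
bl=W&(Z>70)&(Z<80)&(abs(X-652)<50)&(abs(Y+68)<50);print('block',cv2.minAreaRect(cen(bl,76)))
f=W&(Z<14)&(V<80)&(X>480)&(X<640)&(abs(Y+30)<80);print('foot',cv2.minAreaRect(cen(f,6)))
# scene camera check
z=np.load("scene.npz");p,d=z['p'],z['d'];c=r.calibration("scene")
P=cloud(c,d);X,Y,Z=P[...,0],P[...,1],P[...,2];hsv=cv2.cvtColor(p,cv2.COLOR_BGR2HSV);H,S,V=cv2.split(hsv)
t=(np.hypot(X-500,Y-300)<60)&(Z>122)&(Z<140);print('scene lid',t.sum(),((P[t].min(0)+P[t].max(0))/2).round(1),np.ptp(P[t],axis=0))
t=(np.hypot(X-405,Y+236)<45)&(Z>78)&(Z<92);print('scene cup',t.sum(),((P[t].min(0)+P[t].max(0))/2).round(1),np.ptp(P[t],axis=0))
ys,xs=np.nonzero((H>18)&(H<35)&(S>120));q=onplane(c,np.c_[xs,ys],6);a=q[np.hypot(q[:,0]-552,q[:,1]+26.5)<50][:,:2].astype(np.float32);print('scene pad',cv2.minEnclosingCircle(a))
q=onplane(c,np.c_[xs,ys],130);k=np.hypot(q[:,0]-495,q[:,1]-295)<45;mu,ev=cv2.PCACompute(q[k][:,:2],None);print('scene stripe',k.sum(),mu,ev)
print('scene stripe px',np.c_[xs,ys][k].min(0),np.c_[xs,ys][k].max(0))
E
python3 m2.py
python3 - <<'E'
import cv2,numpy as np
a=cv2.imread('pics/top.png')[170:270,90:200];b=cv2.imread('pics/scene.png')[235:335,340:450]
cv2.imwrite('pics/c1.png',np.hstack([cv2.resize(x,None,fx=3.5,fy=3.5,interpolation=2) for x in(a,b)]))
E
```

```text
pad ((551.9945678710938, -26.464815139770508), 36.98494338989258) ((551.6782836914062, -26.574459075927734), (72.28921508789062, 72.87260437011719), 105.39970397949219)
stripe 78 [[515.1879814  275.50299109]] [[ 0.07616101  0.99709553]
 [ 0.99709553 -0.07616101]] [502.46233822 254.13350378] [526.20268696 295.60799358]
lid 543 [506.17735746 295.9044722  129.68095329] ((506.6483154296875, 295.46728515625), 30.9978084564209)
plate ((516.0697021484375, 299.0989074707031), (145.07241821289062, 153.55213928222656), 4.67582893371582)
block ((650.9622192382812, -66.80670166015625), (69.6864242553711, 51.2750244140625), 67.9330062866211)
foot ((577.6773071289062, -37.147178649902344), (98.73182678222656, 165.5850067138672), 68.69266510009766)
scene lid 571 [510.  296.1 127.7] [58.14683599 57.55439288 11.20973514]
scene cup 275 [ 408.1 -235.9   83.4] [60.21554273 60.00690824 10.79958613]
scene pad ((552.740234375, -26.942148208618164), 38.2344970703125)
scene stripe 63 [[517.9244838  280.66050831]] [[-0.52859361  0.84887502]
 [ 0.84887502  0.52859361]]
scene stripe px [383 265] [397 271]
```

View pics/c1.png

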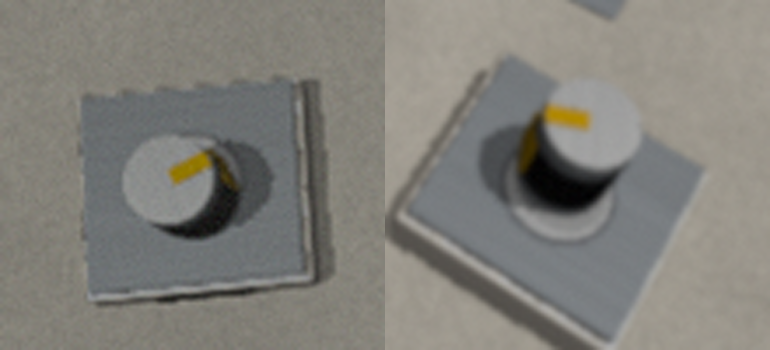

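The crops show the lid stripe running from the lid centre outwards. In the top view it goes from about (139.1,220.3) to (150.6,215.1), and in the scene view from (398.6,269.9) to (385.7,267.9). So the mark faces roughly −y. Next I'll work out the angle and start towards the tin.

```bash
cat > st.py <<'E'
from h import *
from scipy.spatial.transform import Rotation as Ro
import json,sys
s=r.sense()
def T():
    s=r.sense(); M=np.eye(4); M[:3,:3]=Ro.from_euler('xyz',s['tcp_rot'],degrees=True).as_matrix(); M[:3,3]=s['tool_pos']; return M
def delta(pos,R=None):
    "needed shift (m) in tool axes, and rotvec (deg) in tool axes"
    M=T(); print('shift m',(M[:3,:3].T@(np.array(pos)-M[:3,3])/1000).round(4))
    if R is not None: print('turn deg',Ro.from_matrix(M[:3,:3].T@R).as_rotvec(degrees=True).round(2))
def down(yaw): return Ro.from_euler('xyz',[180,0,yaw],degrees=True).as_matrix()
def log():
    s=r.sense()
    open('log.jsonl','a').write(json.dumps([list(s['joint_pos']),list(s['tool_pos']),list(s['tcp_rot'])])+'\n')
    print('t',round(s['time'],2),'q',s['joint_pos'].round(1),'p',s['tool_pos'].round(1),'rpy',s['tcp_rot'].round(1),'F',s['ft_force'].round(1),'gap',round(s['finger_gap'],1),'grip',round(s['grip_force'],1))
E
python3 - <<'E'
from st import *
log()
for n,a in(("top",[(139.1,220.3),(150.6,215.1)]),("scene",[(398.6,269.9),(385.7,267.9)])):
    q=onplane(r.calibration(n),a,130); v=q[1]-q[0]; print(n,q.round(1),np.degrees(np.arctan2(v[1],v[0])))
delta([508,296,250],down(60))
E
python3 -m handwheel '[[0,0,0,0,0,-3,0.085]]' 40; python3 -c "from st import *;log()"
```

```text
t 0.1 q [-80.1   7.5  85.3   0.   87.3  -4.9] p [ 153.5 -579.6  249.4] rpy [-179.9   -0.    14.8] F [ 0.5 -0.  -0.3] gap 85.5 grip 0.0
top [[509.4 293.  130. ]
 [521.2 267.  130. ]] -65.56478076184254
scene [[511.  296.  130. ]
 [524.7 272.3 130. ]] -59.870377725043134
shift m [ 5.668e-01 -7.557e-01  7.000e-04]
turn deg [-9.000e-02 -4.000e-02 -4.517e+01]
time: 0.18
tool_pos: [153.5, -579.7, 249.5]
tcp_rot: [-179.9, -0.0, 17.8]
ft_force: [0.2, -0.4, -0.8]
finger_gap: 84.9
grip_force: 0.0
t 0.18 q [-80.1   7.5  85.3   0.   87.3  -7.8] p [ 153.5 -579.7  249.5] rpy [-179.9   -0.    17.8] F [ 0.2 -0.4 -0.8] gap 84.9 grip 0.0
```

```bash
A='[[0.0252,-0.03025,0,0,0,0,0.085],[0.0252,-0.03025,0,0,0,0,0.085],[0.0252,-0.03025,0,0,0,0,0.085],[0.0252,-0.03025,0,0,0,0,0.085],[0.0252,-0.03025,0,0,0,0,0.085],[0.0252,-0.03025,0,0,0,0,0.085],[0.0252,-0.03025,0,0,0,0,0.085],[0.0252,-0.03025,0,0,0,0,0.085]]' ; unset A
python3 -m handwheel '[[0.0252,-0.03025,0,0,0,0,0.085],[0.0252,-0.03025,0,0,0,0,0.085],[0.0252,-0.03025,0,0,0,0,0.085],[0.0252,-0.03025,0,0,0,0,0.085],[0.0252,-0.03025,0,0,0,0,0.085],[0.0252,-0.03025,0,0,0,0,0.085],[0.0252,-0.03025,0,0,0,0,0.085],[0.0252,-0.03025,0,0,0,0,0.085]]' >/dev/null; python3 -c "from st import *;log()"
python3 -m handwheel '[[0.0252,-0.03025,0,0,0,0,0.085],[0.0252,-0.03025,0,0,0,0,0.085],[0.0252,-0.03025,0,0,0,0,0.085],[0.0252,-0.03025,0,0,0,0,0.085],[0.0252,-0.03025,0,0,0,0,0.085],[0.0252,-0.03025,0,0,0,0,0.085],[0.0252,-0.03025,0,0,0,0,0.085],[0.0252,-0.03025,0,0,0,0,0.085]]'>/dev/null; python3 -c "from st import *;log()"
python3 -m handwheel '[[0.0252,-0.03025,0,0,0,0,0.085],[0.0252,-0.03025,0,0,0,0,0.085],[0.0252,-0.03025,0,0,0,0,0.085],[0.0252,-0.03025,0,0,0,0,0.085],[0.0252,-0.03025,0,0,0,0,0.085],[0.0252,-0.03025,0,0,0,0,0.085],[0.0252,-0.03025,0,0,0,0,0.085],[0.0252,-0.03025,0,0,0,0,0.085]]'>/dev/null; python3 -c "from st import *;log()"
python3 -m handwheel '[[0,0,0,0,0,-7,0.085],[0,0,0,0,0,-7,0.085],[0,0,0,0,0,-7,0.085],[0,0,0,0,0,-7,0.085],[0,0,0,0,0,-7,0.085],[0,0,0,0,0,-7,0.085],[0,0,0,0,0,0,0.085],[0,0,0,0,0,0,0.085]]'>/dev/null; python3 -c "from st import *;log();delta([509,296,250],down(60));np.save('T1',T());p,d=r.snapshot('wrist');cv2.imwrite('pics/w1.png',p);np.savez('w1.npz',p=p,d=d)"
```

```text
t 0.85 q [-54.  -26.2 115.4   0.   90.9  18.2] p [ 271.4 -286.   249.8] rpy [-180.     0.    17.8] F [ 1.3 -0.   0. ] gap 85.0 grip 0.0
t 1.52 q [ -6.6 -27.2 116.   -0.   91.1  65.5] p [389.3   6.3 250.2] rpy [180.   -0.   17.8] F [ 0.3 -1.5  0.3] gap 85.1 grip 0.0
t 2.18 q [25.5  5.7 87.2 -0.  87.1 97.6] p [507.1 298.3 249.6] rpy [180.    0.   17.9] F [ 0.3 -1.   0.7] gap 85.1 grip 0.0
t 2.85 q [25.3  5.5 87.4  0.  87.1 55.7] p [506.8 296.2 249.9] rpy [-180.     0.    59.6] F [-0.5 -0.3  0.1] gap 85.1 grip 0.0
shift m [ 0.0009  0.002  -0.0001]
turn deg [-0.03  0.04 -0.39]
```

View pics/w1.png

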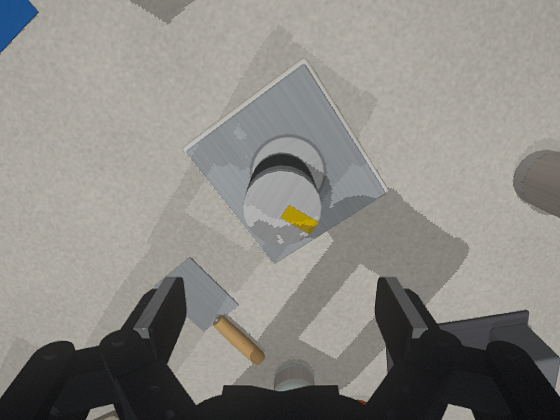

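The wrist view shows the lid centred at about (282,205), with the stripe from about (283,213) to (317,225). The open fingers are at the bottom.

```bash
cat > lid.py <<'E'
from st import *
def lid(name,zl):
    z=np.load(name+'.npz');p,d=z['p'],z['d'];M=np.load('T'+name[1:]+'.npy');c=r.calibration('wrist')
    P=cloud(c,d,M);m=(abs(P[...,2]-zl)<6)&(d>0);n,l,st,ce=cv2.connectedComponentsWithStats(m.astype(np.uint8))
    i=1+np.argmax(st[1:,4]);m=l==i;ys,xs=np.nonzero(m);q=onplane(c,np.c_[xs,ys],zl,M)[:,:2].astype(np.float32)
    e=cv2.fitEllipse(cv2.convexHull(q));C=np.array(e[0]);print('lid z',np.median(P[m][:,2]),'fit',e,cv2.minEnclosingCircle(q))
    h=cv2.cvtColor(p,cv2.COLOR_BGR2HSV);y=(h[...,0]>18)&(h[...,0]<35)&(h[...,1]>120)
    ys,xs=np.nonzero(y);q=onplane(c,np.c_[xs,ys],zl,M)[:,:2];q=q[np.hypot(*(q-C).T)<31];(ctr,wh,ang)=cv2.minAreaRect(q.astype(np.float32))
    mu,ev=cv2.PCACompute(q,None);v=ev[0]*np.sign(ev[0]@(mu[0]-C));print('stripe',mu,ctr,wh,'dir PCA',np.degrees(np.arctan2(v[1],v[0])),'from centre',np.degrees(np.arctan2(*(mu[0]-C)[::-1])));return C
if __name__=='__main__':
    lid('w1',130); z=np.load('w1.npz');d=z['d'];M=np.load('T1.npy');c=r.calibration('wrist');P=cloud(c,d,M)
    m=(abs(P[...,2]-45)<5)&(d>0)&(np.hypot(P[...,0]-515,P[...,1]-300)<120);ys,xs=np.nonzero(m);print('plate',cv2.minAreaRect(onplane(c,np.c_[xs,ys],45,M)[:,:2].astype(np.float32)))
E
python3 lid.py
```

```text
lid z 129.59641934222742 fit ((509.284423828125, 296.59967041015625), (59.097869873046875, 60.31134033203125), 156.507568359375) ((509.38543701171875, 296.6820068359375), 30.236608505249023)
stripe [[515.92529974 282.50624084]] (515.9882202148438, 282.3633117675781) (11.890901565551758, 26.890853881835938) dir PCA -61.596559997570736 from centre -64.77001388737064
plate ((518.917236328125, 301.6712646484375), (138.7875213623047, 149.45877075195312), 4.66361141204834)
```

```bash
python3 -m handwheel '[[0.0015,0.002,0.03,0,0,0,0.085],[0,0,0.03,0,0,0,0.085],[0,0,0.03,0,0,0,0.085],[0,0,0.03,0,0,0,0.085],[0,0,0.02,0,0,0,0.085],[0,0,0.018,0,0,0,0.085],[0,0,0,0,0,0,0.085],[0,0,0,0,0,0,0.085]]' 50; python3 -c "from st import *;log();delta([509.3,296.6,92],down(60))"
python3 -m handwheel '[[0,0,0,0,0,0,0.04],[0,0,0,0,0,0,0.04],[0,0,0,0,0,0,0.04],[0,0,0,0,0,0,0.04],[0,0,0,0,0,0,0.04],[0,0,0,0,0,0,0.04],[0,0,0,0,0,0,0.04],[0,0,0,0,0,0,0.04]]' 50; python3 -c "from st import *;log()"
```

```text
time: 3.57
tool_pos: [508.6, 296.1, 91.3]
tcp_rot: [-179.9, 0.1, 59.7]
ft_force: [0.4, -0.6, 1.3]
finger_gap: 85.3
grip_force: 0.0
t 3.57 q [25.2 13.3 95.9  0.  71.  55.5] p [508.6 296.1  91.3] rpy [-1.799e+02  1.000e-01  5.970e+01] F [ 0.4 -0.6  1.3] gap 85.3 grip 0.0
shift m [ 0.0008  0.0003 -0.0007]
turn deg [-0.09  0.13 -0.31]
time: 4.23
tool_pos: [510.9, 297.5, 94.8]
tcp_rot: [179.9, -0.2, 59.8]
ft_force: [-1.4, 0.8, 7.1]
finger_gap: 58.9
grip_force: 53.2
t 4.23 q [25.2 13.1 95.7  0.  70.9 55.4] p [510.9 297.5  94.8] rpy [179.9  -0.2  59.8] F [-1.4  0.8  7.1] gap 58.9 grip 53.2
```

```bash
python3 -m handwheel '[[0,0,-0.015,0,0,0,0.04],[0,0,-0.02,0,0,0,0.04],[0,0,-0.02,0,0,-6.8,0.04],[0,0,-0.02,0,0,-6.8,0.04],[0,0,-0.01,0,0,-6.8,0.04],[0,0,0,0,0,-6.8,0.04],[0,0,0,0,0,-6.8,0.04],[0,0,0,0,0,-7,0.04]]' 50; 
python3 -m handwheel '[[0,0,0,0,0,0,0.04],[0,0,0,0,0,0,0.04],[0,0,0,0,0,0,0.04]]'; python3 -c "
from st import *;log();delta([552.2,-26.5,170],down(101))
np.save('T2',T());p,d=r.snapshot('wrist');np.savez('w2.npz',p=p,d=d)
from lid import lid
print(r.sense()['tool_pos']);lid('w2',208)"
```

```text
time: 4.9
tool_pos: [509.8, 296.6, 178.2]
tcp_rot: [179.9, -0.0, 101.1]
ft_force: [-0.2, 0.1, -4.0]
finger_gap: 59.2
grip_force: 52.9
time: 5.15
tool_pos: [509.5, 296.5, 177.4]
tcp_rot: [180.0, 0.0, 100.6]
ft_force: [0.0, -0.0, -2.5]
finger_gap: 59.1
grip_force: 52.9
t 5.15 q [25.2  8.4 91.9 -0.  79.6 14.6] p [509.5 296.5 177.4] rpy [180.    0.  100.6] F [ 0.  -0.  -2.5] gap 59.1 grip 52.9
shift m [-0.3254 -0.0174  0.0074]
turn deg [ 0.01  0.   -0.42]
[509.50490872 296.54913608 177.33815459]
lid z 211.97423398453316 fit ((508.3187561035156, 300.7031555175781), (51.81349182128906, 127.21155548095703), 101.3913345336914) ((508.289306640625, 302.1080322265625), 65.49251556396484)
stripe [[520.85627955 287.57397043]] (523.2091674804688, 285.0544738769531) (13.042960166931152, 22.634878158569336) dir PCA -0.46997638967381195 from centre -46.32053209006806
```

```bash
python3 -m handwheel '[[-0.02,-0.001,0,0,0,0,0.04],[-0.038,-0.002,0,0,0,0,0.04],[-0.038,-0.002,0,0,0,0,0.04],[-0.038,-0.002,0,0,0,0,0.04],[-0.038,-0.002,0,0,0,0,0.04],[-0.038,-0.002,0,0,0,0,0.04],[-0.038,-0.002,0,0,0,0,0.04],[-0.038,-0.002,0,0,0,0,0.04]]' >/dev/null; python3 -c "from st import *;log()"
python3 -m handwheel '[[-0.03,-0.002,0,0,0,0,0.04],[-0.0095,-0.0005,0,0,0,0,0.04],[0,0,0.03,0,0,0,0.04],[0,0,0.03,0,0,0,0.04],[0,0,0.02,0,0,0,0.04],[0,0,0,0,0,0,0.04],[0,0,0,0,0,0,0.04]]'; python3 -c "
from st import *;log();delta([552.2,-26.5,53.4],down(101))
np.save('T3',T());p,d=r.snapshot('wrist');np.savez('w3.npz',p=p,d=d);cv2.imwrite('pics/w3.png',p)"
```

```text
t 5.87 q [ -4.2   2.1  98.6   0.   79.2 -14.9] p [548.5  11.  177.5] rpy [180.    0.  100.7] F [ 0.7 -0.3 -2.7] gap 58.8 grip 52.9
time: 6.45
tool_pos: [552.3, -26.0, 96.2]
tcp_rot: [-179.8, -0.1, 100.8]
ft_force: [1.1, -0.2, -3.1]
finger_gap: 59.1
grip_force: 53.2
t 6.45 q [ -8.    7.8 101.6   0.   70.8 -18.8] p [552.3 -26.   96.2] rpy [-1.798e+02 -1.000e-01  1.008e+02] F [ 1.1 -0.2 -3.1] gap 59.1 grip 53.2
shift m [-0.0006 -0.      0.0428]
turn deg [-0.18 -0.07 -0.24]
```

View pics/w3.png

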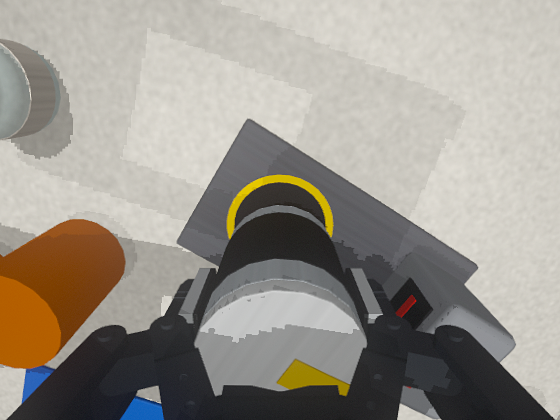

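The view shows the tin centred over the pad. The stripe's upper edge runs from (297,359) to (348,383), towards the reader's window at (405,303). I'll check the angle.

Run:
```python
from st import *
M=np.load('T3.npy');c=r.calibration('wrist');p=np.load('w3.npz')['p']
def ang(a,z): q=onplane(c,a,z,M);v=q[1]-q[0];return np.degrees(np.arctan2(v[1],v[0])),q.round(1).tolist()
print('stripe',ang([(297,359),(348,383)],133.8)); print('foot edge',ang([(248,120),(477,267)],6))
h=cv2.cvtColor(p,cv2.COLOR_BGR2HSV);y=(h[...,0]>18)&(h[...,0]<35)&(h[...,1]>120);y[260:]=0
ys,xs=np.nonzero(y);q=onplane(c,np.c_[xs,ys],6,M)[:,:2].astype(np.float32);q=q[np.hypot(q[:,0]-552,q[:,1]+26)>33.5];o=q-q.mean(0)
s=np.linalg.lstsq(np.c_[2*q,np.ones(len(q))],(q**2).sum(1),rcond=None)[0];print('pad',s[:2],np.sqrt(s[2]+s[0]**2+s[1]**2))
```

```text
stripe (np.float64(-20.184607461315853), [[556.9, -21.2, 133.8], [575.6, -28.1, 133.8]])
foot edge (np.float64(-21.3699444408947), [[519.9, 37.8, 6.0], [697.7, -31.8, 6.0]])
pad [551.96710326 -26.72809519] 34.839106313356524
```

```bash
python3 -m handwheel '[[0,0,0.018,0,0,0,0.04],[0,0,0.012,0,0,0,0.04],[0,0,0.007,0,0,0,0.04],[0,0,0.003,0,0,0,0.04],[0,0,0,0,0,0,0.04],[0,0,0,0,0,0,0.04]]'
python3 -m handwheel '[[0,0,0.001,0,0,0,0.04],[0,0,0.001,0,0,0,0.04],[0,0,0,0,0,0,0.04],[0,0,0,0,0,0,0.04]]'; python3 -c "from st import *;log()"
```

```text
time: 7.0
tool_pos: [553.8, -26.4, 57.8]
tcp_rot: [180.0, 0.0, 100.8]
ft_force: [0.5, 0.0, -2.8]
finger_gap: 59.1
grip_force: 53.2
time: 7.33
tool_pos: [554.1, -26.5, 55.9]
tcp_rot: [179.9, 0.0, 100.8]
ft_force: [1.4, 0.4, -1.0]
finger_gap: 59.1
grip_force: 53.6
t 7.33 q [ -8.   10.9 102.8   0.   66.2 -18.9] p [554.1 -26.5  55.9] rpy [179.9   0.  100.8] F [ 1.4  0.4 -1. ] gap 59.1 grip 53.6
```

```bash
python3 -m handwheel '[[0,-0.0015,0.001,0,0,0,0.04],[0,0,0.001,0,0,0,0.04],[0,0,0,0,0,0,0.04],[0,0,0,0,0,0,0.04]]'; python3 -c "from st import *;log()"
python3 -m handwheel '[[0,0,0,0,0,0,0.07],[0,0,0,0,0,0,0.085],[0,0,0,0,0,0,0.085],[0,0,0,0,0,0,0.085],[0,0,0,0,0,0,0.085]]'; python3 -c "from st import *;log()"
python3 -m handwheel '[[0,0,-0.02,0,0,0,0.085],[0,0,-0.03,0,0,0,0.085],[0,0,-0.04,0,0,0,0.085],[0,0,-0.04,0,0,0,0.085],[0,0,-0.04,0,0,0,0.085],[0,0,-0.03,0,0,0,0.085],[0,0,0,0,0,0,0.085],[0,0,0,0,0,0,0.085]]'
python3 -c "
from st import *;log()
np.save('T4',T());p,d=r.snapshot('wrist');np.savez('w4.npz',p=p,d=d);cv2.imwrite('pics/w4.png',p)
from lid import lid
lid('w4',91);p,d=r.snapshot('scene');cv2.imwrite('pics/s4.png',p)"
```

```text
time: 7.67
tool_pos: [554.0, -26.7, 55.8]
tcp_rot: [179.8, 0.0, 100.8]
ft_force: [-0.4, 1.9, 10.7]
finger_gap: 59.1
grip_force: 54.7
t 7.67 q [ -8.1  10.8 103.    0.   66.  -18.9] p [554.  -26.7  55.8] rpy [179.8   0.  100.8] F [-0.4  1.9 10.7] gap 59.1 grip 54.7
time: 8.08
tool_pos: [551.7, -26.7, 53.0]
tcp_rot: [-180.0, -0.0, 100.8]
ft_force: [-0.1, -0.5, -0.2]
finger_gap: 84.7
grip_force: 0.0
t 8.08 q [ -8.1  10.9 103.1  -0.   66.  -18.9] p [551.7 -26.7  53. ] rpy [-180.    -0.   100.8] F [-0.1 -0.5 -0.2] gap 84.7 grip 0.0
time: 8.75
tool_pos: [553.4, -26.9, 256.1]
tcp_rot: [179.7, 0.1, 100.8]
ft_force: [-0.2, 0.4, -0.8]
finger_gap: 85.1
grip_force: 0.0
t 8.75 q [ -8.1  -0.   92.5  -0.   87.2 -18.9] p [553.4 -26.9 256.1] rpy [1.797e+02 1.000e-01 1.008e+02] F [-0.2  0.4 -0.8] gap 85.1 grip 0.0
lid z 90.59735880179892 fit ((554.9015502929688, -28.255708694458008), (59.06556701660156, 60.1103401184082), 13.25410270690918) ((554.7135009765625, -28.28331756591797), 30.140897750854492)
stripe [[568.70722304 -34.32221953]] (555.1386108398438, -30.688997268676758) (54.146568298339844, 39.48728561401367) dir PCA -19.979362208380728 from centre -23.7217240295526
```

View pics/s4.png

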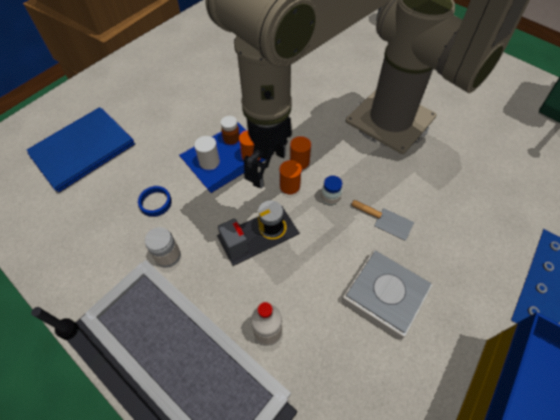

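The tin now stands on the pad about 3 mm off centre, with the mark at about −22°, and the scale is empty. In this view the wrist looks thick, so I'll measure its profile before choosing how to flip the cup.

Run:
```python
from st import *
ax=r.sense()['tool_pos']
for n in("scene","top"):
    p,d=r.snapshot(n);c=r.calibration(n);P=cloud(c,d)
    o,_=ray(c,[(0,0)])
    for z0 in range(230,760,25):
        m=(d>0)&(abs(P[...,2]-z0)<12.5)&(np.hypot(P[...,0]-ax[0],P[...,1]-ax[1])<130)
        q=P[m]-ax
        if len(q)<8: continue
        # extent perpendicular to camera's horizontal direction
        v=(ax-o)[:2];v/=np.linalg.norm(v);w=q[:,0]*-v[1]+q[:,1]*v[0];a=q[:,0]*v[0]+q[:,1]*v[1]
        print(n,'back',z0-ax[2].round(),'n',len(q),'side',np.percentile(w,[1,99]).round(),'near',np.percentile(a,2).round())
# kinematic fit
from scipy.optimize import least_squares
L=[json.loads(l) for l in open('log.jsonl')]
Rz=lambda a:Ro.from_euler('z',a,degrees=True).as_matrix();Ry=lambda a:Ro.from_euler('y',a,degrees=True).as_matrix()
def fk(x,q):
    a1,b,d1,L2,L3,a3,d6=x
    R=Rz(q[0]);p=R@[a1,b,d1];R=R@Ry(q[1]);p=p+R@[0,0,L2];R=R@Ry(q[2]);p=p+R@[a3,0,L3];R=R@Rz(q[3])@Ry(q[4]);return p+R@[0,0,d6],R@Rz(q[5])
f=lambda x:np.concatenate([fk(x,l[0])[0]-l[1] for l in L]+[(x-np.array([0,50,300,400,400,0,300]))*1e-3])
s=least_squares(f,[0,50,300,400,400,0,300]);print(s.x.round(1),abs(f(s.x)).max())
```

```text
scene back 3.0 n 120 side [-34.  36.] near -50.0
scene back 28.0 n 94 side [-38.  27.] near -52.0
scene back 53.0 n 282 side [-47.  50.] near -68.0
scene back 78.0 n 310 side [-44.  48.] near -65.0
scene back 103.0 n 315 side [-42.  46.] near -62.0
scene back 128.0 n 376 side [-34.  37.] near -39.0
scene back 153.0 n 368 side [-34.  36.] near -38.0
scene back 178.0 n 501 side [-41.  42.] near -43.0
scene back 203.0 n 537 side [-39.  39.] near -41.0
scene back 228.0 n 568 side [-38.  40.] near -53.0
scene back 253.0 n 706 side [-38.  40.] near -49.0
scene back 278.0 n 560 side [-32.  40.] near -42.0
scene back 303.0 n 1185 side [-125.   56.] near -69.0
scene back 328.0 n 1806 side [-126.   73.] near -79.0
scene back 353.0 n 2486 side [-120.   75.] near -79.0
scene back 378.0 n 1672 side [-75.  42.] near -75.0
scene back 403.0 n 38 side [-31. -14.] near -62.0
top back 53.0 n 120 side [-32.   6.] near -74.0
top back 78.0 n 84 side [-33.   7.] near -72.0
top back 103.0 n 185 side [-32.  14.] near -67.0
top back 128.0 n 97 side [-32.  29.] near -39.0
top back 153.0 n 10 side [-18.  15.] near -38.0
top back 178.0 n 178 side [-42.  41.] near -43.0
top back 203.0 n 159 side [-37.  39.] near -42.0
top back 228.0 n 164 side [-37.  36.] near -41.0
top back 253.0 n 157 side [-33.  34.] near -41.0
top back 278.0 n 79 side [-30.  28.] near -41.0
top back 303.0 n 238 side [-45.  47.] near -116.0
top back 328.0 n 156 side [-46.  48.] near -119.0
top back 353.0 n 716 side [-47.  47.] near -112.0
top back 378.0 n 3635 side [-63.  61.] near -83.0
top back 403.0 n 3313 side [-63.  64.] near -115.0
[  0.   51.2 317.4 369.1 553.4  61.6 345.1] 0.15339904940540133
```

```bash
cat > kin.py <<'E'
from st import *
from scipy.optimize import least_squares
X=[0,51.2,317.4,369.1,553.4,61.6,345.1]; S4=1
LO=np.array([-169.43,-51.17,1.28,-76.62,0,-152.29]);HI=np.array([169.43,129.36,143.12,256.62,156.53,152.29])
Rz=lambda a:Ro.from_euler('z',a,degrees=True).as_matrix();Ry=lambda a:Ro.from_euler('y',a,degrees=True).as_matrix()
def fk(q,X=X,S4=S4):
    a1,b,d1,L2,L3,a3,d6=X
    R=Rz(q[0]);p=R@[a1,b,d1];R=R@Ry(q[1]);p=p+R@[0,0,L2];R=R@Ry(q[2]);p=p+R@[a3,0,L3];R=R@Rz(S4*q[3])@Ry(q[4]);return p+R@[0,0,d6],R@Rz(q[5]+90)
def ik(p,R,seed):
    def f(q):
        pp,RR=fk(q);return np.r_[(pp-p)/3,Ro.from_matrix(RR.T@R).as_rotvec(degrees=True)]
    s=least_squares(f,np.clip(seed,LO+1e-3,HI-1e-3),bounds=(LO,HI));return s.x,np.linalg.norm(s.fun)
def side(psi,al,xup=1):
    "horizontal tool: azimuth psi, al deg below horizontal, tool x up (+1) or down (-1)"
    c,s=np.cos(np.radians([psi,al])),np.sin(np.radians([psi,al]))
    z=np.array([c[0]*c[1],s[0]*c[1],-s[1]]);x=xup*np.array([c[0]*s[1],s[0]*s[1],c[1]]);return np.c_[x,np.cross(z,x),z]
E
python3 - <<'E'
from kin import *
rng=np.random.default_rng(0)
def allik(p,R):
    o=[]
    for k in range(60):
        q,e=ik(p,R,rng.uniform(LO,HI))
        if e<.05 and not any(abs(q-u).max()<2 for u in o): o.append(q)
    return o
for psi in(-10,0,15):
  for z in(41,200):
    for xu in(1,-1):
        for q in allik([406,-236.5,z],side(psi,4,xu)): print('pick',psi,z,xu,q.round(0))
for psi in(0,20,40):
  for z in(88,200):
    for xu in(1,-1):
        for q in allik([510,301,z],side(psi,-4,xu)): print('place',psi,z,xu,q.round(0))
E
```

```text
pick -10 41 1 [-85.  35. 142. 105.  85. -87.]
pick -10 41 1 [126. 106. 142. -73.  46. -27.]
pick -10 41 -1 [-85.  35. 142. 105.  85.  93.]
pick 0 41 1 [-87.  35. 136.  92.  86. -81.]
pick 0 41 -1 [-87.  35. 136.  92.  86.  99.]
pick 15 41 1 [-86.  37. 125.  78.  89. -73.]
pick 15 41 -1 [-86.  37. 125.  78.  89. 107.]
pick 15 200 1 [-86.   3. 137.  79.  94. -50.]
pick 15 200 -1 [-86.   3. 137.  79.  94. 130.]
place 0 88 1 [  53.   38.  124.  233.   83. -104.]
place 0 88 -1 [ 53.  38. 124. 233.  83.  76.]
place 0 200 1 [  53.   14.  133.  235.   74. -116.]
place 0 200 -1 [ 53.  14. 133. 235.  74.  64.]
place 20 88 1 [ 33.  35. 134. 193.  83. -92.]
place 20 88 -1 [ 33.  35. 134. 193.  83.  88.]
place 20 88 -1 [-124.  126.  134.   70.   38.   22.]
place 40 88 1 [  7.  35. 134. 146.  85. -84.]
place 40 88 1 [-151.  125.  134.  -37.   18.  -54.]
place 40 88 -1 [  7.  35. 134. 146.  85.  96.]
place 40 88 -1 [-151.  125.  134.  -37.   18.  126.]
```

```bash
cat >> kin.py <<'E'
def pose(p,R): M=np.eye(4);M[:3,:3]=R;M[:3,3]=p;return M
from scipy.linalg import expm,logm
def seg(name,MA,MB,n,q,show=5):
    "constant tool-frame row from MA to MB in n rows; rounded, simulated, with IK continuation"
    L=np.real(logm(np.linalg.inv(MA)@MB))/n; w=np.array([L[2,1],L[0,2],L[1,0]])
    # row shift/turn
    E=expm(L); t=(E[:3,3]/1000).round(4); a=np.degrees(w).round(2)
    print(name,'n',n,'row',t.tolist(),a.tolist(),'|t|',np.linalg.norm(t).round(4),'|a|',np.linalg.norm(a).round(2))
    M=MA.copy();worst=0;dq=np.zeros(6)
    for k in range(n):
        M=M@pose(t*1000,Ro.from_rotvec(a,degrees=True).as_matrix())
        qn,e=ik(M[:3,3],M[:3,:3],q);dq=np.maximum(dq,abs(qn-q));worst=max(worst,e);q=qn
        if k%show==show-1 or k==n-1: print('  ',k+1,'p',M[:3,3].round(0),'z',M[:3,2].round(2),'wrist',(M[:3,3]-345*M[:3,2]).round(0),'q',q.round(0),'err',round(e,2))
    print('   max dq/s',(dq*12).round(0),'worst',round(worst,3),'end err',(M[:3,3]-MB[:3,3]).round(1),Ro.from_matrix(M[:3,:3].T@MB[:3,:3]).magnitude()*57.3);return M,q
E
cat > plan.py <<'E'
from kin import *
q=r.sense()['joint_pos'];M0=pose(*fk(q));print('fk check',M0[:3,3]-T()[:3,3],Ro.from_matrix(M0[:3,:3].T@T()[:3,:3]).magnitude()*57.3)
M0=T()
for psi,al,z in((10,40,180),):
    M,q1=seg('S1',M0,pose([401,-237.5,z],side(psi,al)),24,q)
    M,q2=seg('S2',M,pose([402,-237.2,41],side(psi,4)),10,q1,2)
    M,q3=seg('S3 lift',M,pose([395,-225,210],side(psi,35)),10,q2,2)
E
python3 plan.py
```

```text
fk check [ 2.57835906e-03 -3.51180294e-04 -4.83663354e-06] 1.9424691096725667e-14
S1 n 24 row [-0.0124, -0.0013, -0.0023] [-1.65, 1.62, 3.52] |t| 0.0127 |a| 4.21
   5 p [548. -89. 258.] z [ 0.13  0.15 -0.98] wrist [ 502. -139.  596.] q [-21.  -5.  98.  11.  83. -15.] err 0.0
   10 p [ 526. -148.  254.] z [ 0.3   0.24 -0.92] wrist [ 422. -229.  572.] q [-35. -11. 106.  22.  79. -13.] err 0.0
   15 p [ 489. -196.  237.] z [ 0.48  0.26 -0.84] wrist [ 322. -286.  526.] q [-48. -17. 116.  33.  76. -12.] err 0.0
   20 p [ 442. -227.  209.] z [ 0.65  0.21 -0.73] wrist [ 218. -301.  461.] q [-62. -25. 128.  45.  73. -11.] err 0.0
   24 p [ 402. -238.  180.] z [ 0.75  0.13 -0.64] wrist [ 142. -283.  402.] q [-73. -32. 140.  53.  73.  -9.] err 0.0
   max dq/s [33. 24. 36. 28. 10. 10.] worst 0.0 end err [ 0.9 -0.   0. ] 0.08409041041272519
S2 n 10 row [-0.0129, -0.0, 0.0057] [0.01, 3.6, -0.0] |t| 0.0141 |a| 3.6
   2 p [ 395. -239.  153.] z [ 0.83  0.15 -0.54] wrist [ 109. -289.  340.] q [-79. -25. 143.  61.  74. -23.] err 0.0
   4 p [ 392. -239.  125.] z [ 0.89  0.16 -0.43] wrist [  85. -293.  
[... 571 characters left out ...]
171 |a| 3.1
   2 p [ 393. -236.   74.] z [ 0.97  0.17 -0.18] wrist [  59. -295.  136.] q [-89.  20. 136.  78.  84. -66.] err 0.0
   4 p [ 388. -234.  108.] z [ 0.94  0.17 -0.28] wrist [  62. -292.  206.] q [-88.   2. 141.  74.  81. -53.] err 0.0
   6 p [ 387. -232.  142.] z [ 0.91  0.16 -0.38] wrist [  73. -287.  275.] q [-85. -13. 143.  68.  81. -39.] err 1.29
   8 p [ 389. -228.  176.] z [ 0.86  0.15 -0.48] wrist [  92. -281.  343.] q [-82. -26. 143.  62.  80. -24.] err 1.67
   10 p [ 395. -225.  210.] z [ 0.81  0.14 -0.57] wrist [ 117. -274.  408.] q [-77. -38. 143.  56.  79. -10.] err 0.0
   max dq/s [ 31. 107.  43.  37.  25.  88.] worst 1.805 end err [ 0.1  0.4 -0. ] 0.05573664322581989
```

```bash
cat > plan.py <<'E'
from kin import *
q=r.sense()['joint_pos'];M0=T()
M,q1=seg('S1',M0,pose([412,-236,165],side(10,48)),22,q,6)
M,q2=seg('S2',M,pose([402,-237.2,41],side(10,4)),12,q1,2)
M,q3=seg('S3 lift',M,pose([420,-235,200],side(10,48)),12,q2,2)
qB,e=ik(np.array([498,301,190]),side(0,-4,-1),[53,14,133,235,74,64]);print('preplace',qB.round(0),e)
qa=q3.copy()
up=np.array([0,-8,0,0,0,0])
for f,n in((.25,14),(.5,14),(.75,14),(1,14)):
    qq=q3+(qB-q3)*f+up*np.sin(np.pi*f)
    M,qa=seg('flip%.2f'%f,M,pose(*fk(qq)),n,qa,3)
M,qa=seg('down',M,pose([498,301,88],side(0,-4,-1)),8,qa,2)
E
python3 plan.py
```

```text
S1 n 22 row [-0.0135, -0.0011, -0.0007] [-1.52, 1.49, 3.92] |t| 0.0136 |a| 4.46
   6 p [ 546. -107.  249.] z [ 0.16  0.15 -0.98] wrist [ 492. -159.  586.] q [-24.  -5.  99.  12.  81. -12.] err 0.0
   12 p [ 511. -177.  230.] z [ 0.36  0.22 -0.91] wrist [ 388. -253.  544.] q [-39. -13. 110.  24.  75.  -7.] err 0.0
   18 p [ 454. -223.  195.] z [ 0.55  0.19 -0.81] wrist [ 264. -288.  475.] q [-55. -22. 125.  37.  70.  -3.] err 0.0
   22 p [ 412. -236.  164.] z [ 0.66  0.12 -0.74] wrist [ 184. -276.  420.] q [-65. -30. 137.  44.  68.  -1.] err 0.0
   max dq/s [32. 27. 37. 25. 12. 15.] worst 0.0 end err [ 0.1  0.1 -1.2] 0.089089691219069
S2 n 12 row [-0.0097, -0.0, 0.0041] [0.0, 3.66, 0.01] |t| 0.0105 |a| 3.66
   2 p [ 404. -237.  144.] z [ 0.75  0.13 -0.65] wrist [ 146. -283.  369.] q [-72. -27. 141.  54.  69. -14.] err 0.0
   4 p [ 398. -238.  124.] z [ 0.82  0.14 -0.55] wrist [ 114. -288.  314.] q [-78. -20. 143.  62.  71. -27.] err 0.0
   6 p [ 395. -239.  103.] z [ 0.89  0.16 -0.44] wrist [  90. -293.  255.] q [-83.  -8. 142.  69.  74. -42.] err 0.0
   8 p [ 395. -239.   82.] z [ 0.
[... 4168 characters left out ...]
.0
   max dq/s [32. 17.  6. 46.  7. 15.] worst 0.0 end err [0.3 0.  0.1] 0.0532651353428967
down n 8 row [0.0127, -0.0, -0.0009] [-0.0, 0.0, -0.0] |t| 0.0127 |a| 0.0
   2 p [498. 301. 165.] z [ 1.   -0.    0.07] wrist [154. 301. 140.] q [ 54.  22. 131. 236.  78.  68.] err 0.0
   4 p [498. 301. 139.] z [ 1.   -0.    0.07] wrist [154. 301. 115.] q [ 54.  27. 129. 235.  80.  71.] err 0.0
   6 p [498. 301. 114.] z [ 1.   -0.    0.07] wrist [154. 301.  89.] q [ 54.  32. 127. 235.  82.  73.] err 0.0
   8 p [498. 301.  88.] z [ 1.   -0.    0.07] wrist [154. 301.  64.] q [ 54.  38. 125. 235.  84.  76.] err 0.0
   max dq/s [ 0. 33. 14.  4. 13. 19.] worst 0.0 end err [0.2 0.  0.3] 0.053265135292091606
```

```bash
python3 -m handwheel '[[-0.0135,-0.0011,-0.0007,-1.52,1.49,3.92,0.08],[-0.0135,-0.0011,-0.0007,-1.52,1.49,3.92,0.08],[-0.0135,-0.0011,-0.0007,-1.52,1.49,3.92,0.08],[-0.0135,-0.0011,-0.0007,-1.52,1.49,3.92,0.08],[-0.0135,-0.0011,-0.0007,-1.52,1.49,3.92,0.08],[-0.0135,-0.0011,-0.0007,-1.52,1.49,3.92,0.08]]' >/dev/null; python3 -c "
from kin import *;log();q=r.sense()['joint_pos'];print(fk(q)[0],Ro.from_matrix(fk(q)[1].T@T()[:3,:3]).magnitude()*57.3)
L=[json.loads(l) for l in open('log.jsonl')]
f=lambda x:np.concatenate([fk(l[0],x)[0]-l[1] for l in L]);s=least_squares(f,X);print(s.x.round(1),abs(s.fun).max())"
```

```text
t 9.45 q [-23.8  -5.2  99.1  11.9  81.4 -12.1] p [ 546.2 -107.7  249.3] rpy [173.  -10.6  77.6] F [ 0.3 -0.8 -0.2] gap 79.9 grip 0.0
[ 546.10141775 -107.76123406  249.33185753] 3.4552838369716755e-14
[  0.   51.2 318.1 369.1 553.4  61.6 345.8] 3.410605131648481e-13
```

```bash
sed -i 's/317.4,369.1,553.4,61.6,345.1/318.1,369.1,553.4,61.6,345.8/' kin.py
python3 -m handwheel '[[-0.0135,-0.0011,-0.0007,-1.52,1.49,3.92,0.08],[-0.0135,-0.0011,-0.0007,-1.52,1.49,3.92,0.08],[-0.0135,-0.0011,-0.0007,-1.52,1.49,3.92,0.08],[-0.0135,-0.0011,-0.0007,-1.52,1.49,3.92,0.08],[-0.0135,-0.0011,-0.0007,-1.52,1.49,3.92,0.08],[-0.0135,-0.0011,-0.0007,-1.52,1.49,3.92,0.08],[-0.0135,-0.0011,-0.0007,-1.52,1.49,3.92,0.08],[-0.0135,-0.0011,-0.0007,-1.52,1.49,3.92,0.08]]' >/dev/null; python3 -c "from st import *;log()"
python3 -m handwheel '[[-0.0135,-0.0011,-0.0007,-1.52,1.49,3.92,0.075],[-0.0135,-0.0011,-0.0007,-1.52,1.49,3.92,0.075],[-0.0135,-0.0011,-0.0007,-1.52,1.49,3.92,0.075],[-0.0135,-0.0011,-0.0007,-1.52,1.49,3.92,0.075],[-0.0135,-0.0011,-0.0007,-1.52,1.49,3.92,0.075],[-0.0135,-0.0011,-0.0007,-1.52,1.49,3.92,0.075],[-0.0135,-0.0011,-0.0007,-1.52,1.49,3.92,0.075],[-0.0135,-0.0011,-0.0007,-1.52,1.49,3.92,0.075]]' >/dev/null
python3 -m handwheel '[[0,0,0,0,0,0,0.075],[0,0,0,0,0,0,0.075]]' >/dev/null
cat > cup.py <<'E'
from st import *
log();M=T();p,d=r.snapshot('wrist');c=r.calibration('wrist');P=cloud(c,d,M);h=cv2.cvtColor(p,cv2.COLOR_BGR2HSV)
m=(h[...,0]<14)&(h[...,1]>150)&(abs(P[...,2]-84)<6)&(d>0)&(np.hypot(P[...,0]-406,P[...,1]+236)<60)
ys,xs=np.nonzero(m);q=onplane(c,np.c_[xs,ys],84,M)[:,:2].astype(np.float32);print('cup',cv2.fitEllipse(cv2.convexHull(q)),cv2.minEnclosingCircle(q),np.median(P[m][:,2]))
cv2.imwrite('pics/w5.png',p)
E
python3 cup.py
python3 - <<'E'
from kin import *
q=r.sense()['joint_pos'];seg('S2',T(),pose([402,-237.2,41],side(10,4)),12,q,3)
E
```

```text
t 10.12 q [-44.9 -15.5 114.8  28.5  73.4  -5.8] p [ 493.7 -196.1  220.5] rpy [170.8 -27.3  46.7] F [-0.7 -0.4 -0.6] gap 80.1 grip 0.0
t 10.95 q [-65.2 -30.1 136.7  44.5  67.9  -0.6] p [ 412.6 -235.3  163.9] rpy [-180.   -42.2   10. ] F [-0.  -1.3  0.6] gap 74.6 grip 0.0
cup ((406.38079833984375, -236.90170288085938), (58.430152893066406, 58.63766098022461), 17.301727294921875) ((406.35662841796875, -236.87844848632812), 29.53434944152832) 83.60684539222596
S2 n 12 row [-0.0098, -0.0001, 0.0041] [-0.0, 3.65, 0.01] |t| 0.0106 |a| 3.65
   3 p [ 402. -238.  136.] z [ 0.79  0.14 -0.6 ] wrist [ 130. -286.  342.] q [-75. -24. 142.  58.  70. -20.] err 0.0
   6 p [ 396. -239.  104.] z [ 0.89  0.16 -0.44] wrist [  90. -292.  255.] q [-83.  -9. 142.  69.  74. -42.] err 0.0
   9 p [ 396. -238.   73.] z [ 0.95  0.17 -0.26] wrist [  68. -296.  161.] q [-87.  14. 138.  77.  80. -61.] err 0.0
   12 p [ 402. -237.   41.] z [ 0.98  0.17 -0.07] wrist [  64. -297.   65.] q [-88.  36. 129.  81.  88. -75.] err 0.0
   max dq/s [42. 93. 37. 56. 34. 85.] worst 0.0 end err [0.5 0.4 0.3] 0.0192602809237754
```

View pics/w5.png

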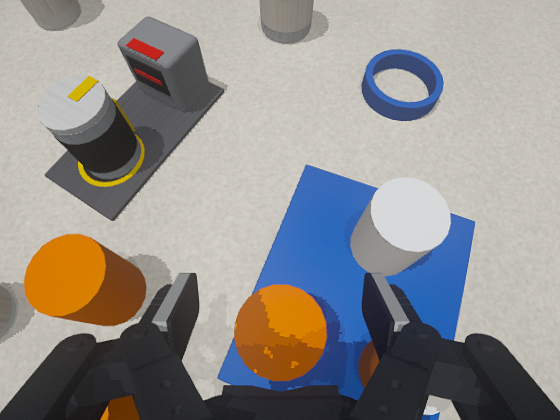

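The wrist view shows the orange cup centred between the fingers at (281,330), with the amber jar just outside the right finger. The tin stands on the pad with its stripe pointing at the window. I'll descend now.

```bash
python3 -m handwheel '[[-0.0084,-0.0001,0.0035,0,3.13,0,0.075],[-0.0084,-0.0001,0.0035,0,3.13,0,0.075],[-0.0084,-0.0001,0.0035,0,3.13,0,0.075],[-0.0084,-0.0001,0.0035,0,3.13,0,0.075],[-0.0084,-0.0001,0.0035,0,3.13,0,0.075],[-0.0084,-0.0001,0.0035,0,3.13,0,0.075],[-0.0084,-0.0001,0.0035,0,3.13,0,0.075],[0,0,0,0,0,0,0.075]]' >/dev/null
python3 - <<'E'
from kin import *
log();q=r.sense()['joint_pos'];seg('S2',T(),pose([402.4,-237.6,41],side(10,4)),8,q,2)
E
```

```text
t 11.67 q [-82.6  -7.8 142.4  69.3  74.2 -41.9] p [ 396.1 -236.6  101.6] rpy [-179.3  -64.3    9.5] F [-0.3  1.1  0.8] gap 74.6 grip 0.0
S2 n 8 row [-0.0071, 0.0003, 0.0029] [-0.02, 2.72, -0.03] |t| 0.0077 |a| 2.72
   2 p [ 396. -237.   86.] z [ 0.92  0.17 -0.35] wrist [  77. -294.  206.] q [-85.   3. 140.  73.  77. -52.] err 0.0
   4 p [ 397. -238.   71.] z [ 0.95  0.17 -0.26] wrist [  68. -296.  159.] q [-87.  14. 137.  77.  80. -61.] err 0.0
   6 p [ 399. -238.   56.] z [ 0.97  0.17 -0.16] wrist [  64. -297.  112.] q [-88.  26. 134.  79.  84. -69.] err 0.0
   8 p [ 403. -238.   41.] z [ 0.98  0.17 -0.07] wrist [  64. -297.   65.] q [-88.  36. 129.  82.  88. -75.] err 0.0
   max dq/s [17. 69. 28. 27. 25. 62.] worst 0.0 end err [ 0.3 -0.1 -0.1] 0.030994336878846892
```

```bash
python3 -m handwheel '[[-0.0071,0.0003,0.0029,-0.02,2.72,-0.03,0.075],[-0.0071,0.0003,0.0029,-0.02,2.72,-0.03,0.075],[-0.0071,0.0003,0.0029,-0.02,2.72,-0.03,0.075],[-0.0071,0.0003,0.0029,-0.02,2.72,-0.03,0.075],[-0.0071,0.0003,0.0029,-0.02,2.72,-0.03,0.075],[-0.0071,0.0003,0.0029,-0.02,2.72,-0.03,0.075]]' >/dev/null;  python3 -c "from st import *;log()"
python3 -m handwheel '[[-0.0071,0.0003,0.0029,-0.02,2.72,-0.03,0.075],[-0.0071,0.0003,0.0029,-0.02,2.72,-0.03,0.075],[0,0,0,0,0,0,0.075],[0,0,0,0,0,0,0.075]]' >/dev/null
python3 - <<'E'
from kin import *
log();delta([402.4,-237.6,41],side(10,4))
E
```

```text
t 12.17 q [-87.6  24.8 133.4  79.4  84.  -68.8] p [ 399.9 -241.4   59.2] rpy [176.9 -80.5  13.2] F [-0.6 -0.3  0.3] gap 74.8 grip 0.0
t 12.5 q [-87.6  35.5 129.   81.5  88.  -74.9] p [ 403.6 -239.9   43.5] rpy [176.3 -85.8  13.8] F [ 0.5  0.5 -0.4] gap 74.6 grip 0.0
shift m [-0.0025 -0.0025 -0.0006]
turn deg [-0.1   0.18  0.28]
```

```bash
python3 -m handwheel '[[0,0,0,0,0,0,0.075]]' >/dev/null; python3 -c "from kin import *;log();delta([402.4,-237.6,41],side(10,4))"; python3 -m handwheel '[[0,0,0,0,0,0,0.075]]' >/dev/null; python3 -c "from kin import *;log();delta([402.4,-237.6,41],side(10,4))"
```

```text
t 12.58 q [-87.6  35.3 129.1  81.5  88.  -75. ] p [ 403.5 -240.8   44.7] rpy [173.3 -85.8  16.8] F [-0.  -0.7  0.4] gap 75.1 grip 0.0
shift m [-0.0037 -0.0033 -0.0002]
turn deg [-0.02  0.19  0.5 ]
t 12.67 q [-87.6  35.2 129.1  81.6  88.  -75. ] p [ 403.4 -241.1   45.2] rpy [171.7 -85.8  18.3] F [ 0.2 -0.  -0.1] gap 75.1 grip 0.0
shift m [-0.0042 -0.0037 -0.    ]
turn deg [0.03 0.17 0.61]
```

```bash
python3 -m handwheel '[[-0.004,-0.0035,0,0,0.2,0.5,0.075],[0,0,0,0,0,0,0.075],[0,0,0,0,0,0,0.075],[0,0,0,0,0,0,0.075]]' >/dev/null; python3 -c "from kin import *;log();delta([402.4,-237.6,41],side(10,4))"; python3 -m handwheel '[[0,0,0,0,0,0,0.075],[0,0,0,0,0,0,0.075]]' >/dev/null; python3 -c "from kin import *;log();delta([402.4,-237.6,41],side(10,4))"
```

```text
t 13.0 q [-87.9  36.4 129.   81.5  88.2 -75.6] p [ 402.2 -236.9   40.4] rpy [-179.1  -86.1    9. ] F [-0.4  0.   0.8] gap 74.9 grip 0.0
shift m [0.0006 0.0007 0.    ]
turn deg [ 0.11 -0.11 -0.07]
t 13.17 q [-87.9  36.5 129.   81.5  88.2 -75.6] p [ 402.2 -236.9   40.2] rpy [-178.9  -86.1    8.8] F [-0.1  0.1  0.5] gap 75.0 grip 0.0
shift m [0.0008 0.0007 0.    ]
turn deg [ 0.11 -0.12 -0.08]
```

```bash
python3 -m handwheel '[[0.001,0.0005,0,0,0,0,0.04],[0,0,0,0,0,0,0.04],[0,0,0,0,0,0,0.04],[0,0,0,0,0,0,0.04],[0,0,0,0,0,0,0.04],[0,0,0,0,0,0,0.04],[0,0,0,0,0,0,0.04],[0,0,0,0,0,0,0.04]]' 40 >/dev/null
python3 - <<'E'
from kin import *
log();np.save('Tg',T());q=r.sense()['joint_pos'];seg('S3',T(),pose([420,-235,200],side(10,48)),14,q,2)
E
```

```text
t 13.83 q [-87.8  36.3 129.   81.6  88.2 -75.4] p [ 402.4 -237.3   41.2] rpy [-178.7  -86.2    8.6] F [-1.6 -0.2  3. ] gap 59.2 grip 42.7
S3 n 14 row [0.0111, 0.0, -0.0036] [0.0, -3.15, -0.01] |t| 0.0117 |a| 3.15
   2 p [ 397. -238.   64.] z [ 0.97  0.17 -0.18] wrist [  63. -297.  125.] q [-88.  23. 135.  79.  84. -67.] err 0.0
   4 p [ 395. -239.   87.] z [ 0.94  0.16 -0.28] wrist [  69. -296.  185.] q [-87.   8. 139.  75.  80. -57.] err 0.0
   6 p [ 395. -239.  111.] z [ 0.91  0.16 -0.39] wrist [  82. -293.  244.] q [-84.  -6. 142.  71.  77. -45.] err 0.0
   8 p [ 397. -238.  134.] z [ 0.86  0.15 -0.49] wrist [ 100. -290.  301.] q [-81. -18. 143.  65.  74. -32.] err 0.08
   10 p [ 403. -237.  156.] z [ 0.8   0.14 -0.58] wrist [ 125. -286.  356.] q [-76. -27. 142.  58.  73. -19.] err 0.0
   12 p [ 410. -236.  179.] z [ 0.74  0.13 -0.66] wrist [ 156. -280.  408.] q [-70. -32. 139.  51.  71.  -7.] err 0.0
   14 p [ 420. -234.  200.] z [ 0.66  0.12 -0.74] wrist [ 192. -274.  456.] q [-64. -33. 134.  43.  70.   4.] err 0.0
   max dq/s [39. 88. 35. 49. 28. 78.] worst 0.083 end err [-0.2  0.6 -0.4] 0.0846304195541226
```

```bash
python3 -m handwheel '[[0.0111,0,-0.003,0,-3.15,0,0.04],[0.0111,0,-0.003,0,-3.15,0,0.04],[0.0111,0,-0.003,0,-3.15,0,0.04],[0.0111,0,-0.003,0,-3.15,0,0.04],[0.0111,0,-0.003,0,-3.15,0,0.04],[0.0111,0,-0.003,0,-3.15,0,0.04],[0.0111,0,-0.003,0,-3.15,0,0.04]]' >/dev/null;  python3 -c "from st import *;log()"
python3 -m handwheel '[[0.0111,0,-0.003,0,-3.15,0,0.04],[0.0111,0,-0.003,0,-3.15,0,0.04],[0.0111,0,-0.003,0,-3.15,0,0.04],[0.0111,0,-0.003,0,-3.15,0,0.04],[0.0111,0,-0.003,0,-3.15,0,0.04],[0.0111,0,-0.003,0,-3.15,0,0.04],[0.0111,0,-0.003,0,-3.15,0,0.04],[0,0,0,0,0,0,0.04]]' >/dev/null
cat > plan2.py <<'E'
from kin import *
log();q3=r.sense()['joint_pos'];M=T()
qB,e=ik(np.array([498,301,190]),side(0,-4,-1),[53,14,133,235,74,64]);qa=q3.copy()
for f in(.25,.5,.75,1):
    M,qa=seg('flip%.2f'%f,M,pose(*fk(q3+(qB-q3)*f+np.array([0,-8,0,0,0,0])*np.sin(np.pi*f))),14,qa,7)
E
python3 plan2.py
```

```text
t 14.42 q [-81.8 -12.7 143.   68.6  74.6 -37.7] p [ 399.6 -237.5  120.9] rpy [-179.7  -63.9    9.6] F [ 0.4  0.  -1.6] gap 58.8 grip 43.5
t 15.08 q [-62.3 -31.6 133.6  43.   69.1   4.8] p [ 429.  -234.   199.9] rpy [179.6 -42.   10.2] F [-0.5 -0.6 -0.6] gap 58.7 grip 43.5
flip0.25 n 14 row [0.0159, -0.0215, 0.0112] [2.75, 2.29, 1.6] |t| 0.029 |a| 3.92
   7 p [526. -67. 255.] z [ 0.77  0.43 -0.47] wrist [ 262. -217.  418.] q [-48. -28. 136.  65.  71.  13.] err 0.0
   14 p [591.  65. 392.] z [ 0.78  0.62 -0.08] wrist [ 320. -148.  420.] q [-33. -25. 134.  91.  71.  20.] err 0.0
   max dq/s [26.  7.  7. 46.  7. 15.] worst 0.0 end err [-0.4  0.3 -0.6] 0.057917214333156004
flip0.50 n 14 row [-0.0027, -0.0124, 0.0098] [2.36, 1.06, 3.21] |t| 0.016 |a| 4.12
   7 p [592. 163. 445.] z [0.71 0.67 0.22] wrist [348. -69. 370.] q [-20. -19. 135. 114.  72.  27.] err 0.0
   14 p [587. 224. 538.] z [0.64 0.57 0.51] wrist [365.  26. 363.] q [ -4. -16. 133. 140.  73.  35.] err 0.0
   max dq/s [27. 13.  5. 45.  4. 14.] worst 0.0 end err [-0.3 -0.   0.1] 0.06409187384375495
flip0.75 n 14 row [-0.001, 0.0071, -0.0016] [0.8, 1.42, 3.54] |t| 0.0073 |a| 3.9
   7 p [593. 244. 492.] z [0.72 0.4  0.57] wrist [345. 105. 296.] q [  9.  -7. 135. 163.  75.  41.] err 0.0
   14 p [588. 281. 457.] z [0.81 0.23 0.53] wrist [307. 201. 273.] q [ 25.  -1. 133. 188.  74.  50.] err 0.0
   max dq/s [29. 17.  4. 44.  5. 15.] worst 0.0 end err [-0.   0.5 -0.1] 0.013189248419831132
flip1.00 n 14 row [0.0149, 0.0065, -0.0127] [0.48, 2.25, 1.95] |t| 0.0206 |a| 3.02
   7 p [562. 274. 316.] z [0.94 0.09 0.33] wrist [237. 243. 203.] q [ 37.   8. 135. 211.  78.  56.] err 0.0
   14 p [498. 301. 190.] z [ 1.   -0.    0.07] wrist [154. 301. 166.] q [ 54.  16. 133. 237.  76.  65.] err 0.0
   max dq/s [31. 17.  6. 46.  7. 14.] worst 0.0 end err [ 0.4 -0.1  0.1] 0.05132736318706868
```

```bash
for k in 1 2; do python3 -m handwheel '[[0.0159,-0.0215,0.0112,2.75,2.29,1.6,0.04],[0.0159,-0.0215,0.0112,2.75,2.29,1.6,0.04],[0.0159,-0.0215,0.0112,2.75,2.29,1.6,0.04],[0.0159,-0.0215,0.0112,2.75,2.29,1.6,0.04],[0.0159,-0.0215,0.0112,2.75,2.29,1.6,0.04],[0.0159,-0.0215,0.0112,2.75,2.29,1.6,0.04],[0.0159,-0.0215,0.0112,2.75,2.29,1.6,0.04]]' >/dev/null; python3 -c "from st import *;log()"; done
for k in 1 2; do python3 -m handwheel '[[-0.0027,-0.0124,0.0098,2.36,1.06,3.21,0.04],[-0.0027,-0.0124,0.0098,2.36,1.06,3.21,0.04],[-0.0027,-0.0124,0.0098,2.36,1.06,3.21,0.04],[-0.0027,-0.0124,0.0098,2.36,1.06,3.21,0.04],[-0.0027,-0.0124,0.0098,2.36,1.06,3.21,0.04],[-0.0027,-0.0124,0.0098,2.36,1.06,3.21,0.04],[-0.0027,-0.0124,0.0098,2.36,1.06,3.21,0.04]]' >/dev/null; python3 -c "from st import *;log()"; done
for k in 1 2; do python3 -m handwheel '[[-0.001,0.0071,-0.0016,0.8,1.42,3.54,0.04],[-0.001,0.0071,-0.0016,0.8,1.42,3.54,0.04],[-0.001,0.0071,-0.0016,0.8,1.42,3.54,0.04],[-0.001,0.0071,-0.0016,0.8,1.42,3.54,0.04],[-0.001,0.0071,-0.0016,0.8,1.42,3.54,0.04],[-0.001,0.0071,-0.0016,0.8,1.42,3.54,0.04],[-0.001,0.0071,-0.0016,0.8,1.42,3.54,0.04]]' >/dev/null; done
python3 -m handwheel '[[0,0,0,0,0,0,0.04],[0,0,0,0,0,0,0.04]]' >/dev/null
python3 - <<'E'
from kin import *
log();q=r.sense()['joint_pos'];seg('F4',T(),pose([498,301,190],side(0,-4,-1)),14,q,7)
E
```

```text
t 15.67 q [-48.6 -27.9 136.1  65.8  71.6  12.8] p [524.3 -65.2 250.7] rpy [-142.4  -53.7  -14. ] F [-0.1  0.2 -0.7] gap 58.7 grip 43.5
t 16.25 q [-33.4 -25.2 134.   91.9  71.1  19.4] p [589.1  65.  388.8] rpy [-97.  -51.9 -46.3] F [-0.1  0.5 -0.4] gap 59.2 grip 43.6
t 16.83 q [-19.7 -18.8 135.3 114.5  72.7  26.8] p [591.2 161.5 441.7] rpy [-75.3 -28.9 -54. ] F [-0.6  1.  -1.1] gap 58.8 grip 43.6
t 17.42 q [ -4.1 -15.7 133.8 140.3  72.8  34.6] p [586.4 221.4 534.6] rpy [-59.2  -5.4 -52.1] F [-0.1  0.1 -0.8] gap 59.1 grip 43.7
t 18.75 q [ 25.4  -1.2 133.3 188.6  74.7  49.5] p [587.1 279.8 454. ] rpy [-41.   45.3 -35.1] F [-0.7  0.5  0. ] gap 58.9 grip 43.6
F4 n 14 row [0.0147, 0.0065, -0.0125] [0.46, 2.23, 1.94] |t| 0.0204 |a| 2.99
   7 p [561. 273. 315.] z [0.94 0.09 0.33] wrist [236. 243. 202.] q [ 37.   8. 135. 211.  78.  56.] err 0.0
   14 p [498. 301. 191.] z [1.   0.   0.07] wrist [154. 300. 166.] q [ 54.  16. 133. 236.  76.  65.] err 0.0
   max dq/s [31. 17.  6. 45.  7. 14.] worst 0.0 end err [ 0.3 -0.2  0.5] 0.09679256694849851
```

```bash
for k in 1 2; do python3 -m handwheel '[[0.0147,0.0065,-0.0125,0.46,2.23,1.94,0.04],[0.0147,0.0065,-0.0125,0.46,2.23,1.94,0.04],[0.0147,0.0065,-0.0125,0.46,2.23,1.94,0.04],[0.0147,0.0065,-0.0125,0.46,2.23,1.94,0.04],[0.0147,0.0065,-0.0125,0.46,2.23,1.94,0.04],[0.0147,0.0065,-0.0125,0.46,2.23,1.94,0.04],[0.0147,0.0065,-0.0125,0.46,2.23,1.94,0.04]]' >/dev/null; done
python3 -m handwheel '[[0,0,0,0,0,0,0.04],[0,0,0,0,0,0,0.04],[0,0,0,0,0,0,0.04]]' >/dev/null
cat > fin.py <<'E'
from kin import *
log();M=T();G=np.load('Tg.npy');cz=G[:3,:3].T@[0,0,1];print('cup axis now',M[:3,:3]@cz)
# cup centre in tool frame from grasp: cup at (406.4,-236.9); base at z 84
b=G[:3,:3].T@(np.array([406.4,-236.9,84])-G[:3,3]);print('base in tool',b.round(1),'base now',(M[:3,:3]@b+M[:3,3]).round(1))
Rg=side(0,-4,-1);a=Rg@cz;al,_=Ro.align_vectors([[0,0,-1]],[a]);Rg=al.as_matrix()@Rg
p=np.array([502.5,300.5,float(sys.argv[1])])-Rg@b;print('target TCP',p.round(1),'z axis',Rg[:,2].round(3));delta(p,Rg)
for n in sys.argv[2:]:
    im,d=r.snapshot(n);cv2.imwrite('pics/f_%s.png'%n,im)
E
python3 fin.py 70 scene
```

```text
t 20.17 q [ 54.   15.9 133.  236.1  76.1  64.5] p [499.8 301.3 193.3] rpy [ 0.2 85.7  0.3] F [ 0.1 -0.1 -1.7] gap 59.0 grip 43.6
cup axis now [ 0.00765043 -0.00119239 -0.99997002]
base in tool [42.9  0.2  1.1] base now [504.2 301.5 150.6]
target TCP [498.5 300.2 112.8] z axis [ 0.998 -0.     0.067]
shift m [ 0.0802 -0.001  -0.0074]
turn deg [0.1  0.44 0.06]
```

View pics/f_scene.png

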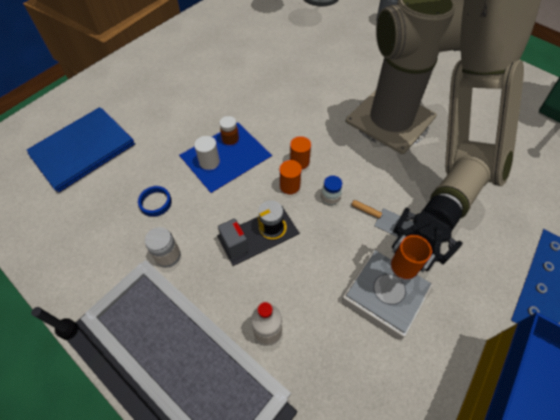

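The scene view shows the cup held mouth-up at (410,255), above the plate circle at (390,288). The spatula is clear of the arm, so I'll lower the cup.

```bash
python3 -m handwheel '[[0.01,0,-0.0009,0,0.05,0,0.04],[0.01,0,-0.0009,0,0.05,0,0.04],[0.01,0,-0.0009,0,0.05,0,0.04],[0.01,0,-0.0009,0,0.05,0,0.04],[0.01,0,-0.0009,0,0.05,0,0.04],[0.01,-0.001,-0.0009,0,0.05,0,0.04],[0.01,0,-0.0009,0,0.05,0,0.04],[0.01,0,-0.0009,0,0.05,0,0.04]]' >/dev/null
python3 -m handwheel '[[0,0,0,0,0,0,0.04],[0,0,0,0,0,0,0.04],[0,0,0,0,0,0,0.04]]' >/dev/null; python3 fin.py 49
```

```text
t 21.13 q [ 54.2  32.3 127.2 234.8  81.9  73.5] p [498.2 300.9 113.2] rpy [ 2.  86.1  2.1] F [-0.2  0.5 -0.3] gap 59.0 grip 43.6
cup axis now [ 1.72711983e-04  8.58932857e-04 -9.99999616e-01]
base in tool [42.9  0.2  1.1] base now [502.2 301.2  70.5]
target TCP [498.5 300.2  91.8] z axis [ 0.998 -0.     0.067]
shift m [ 0.0214 -0.0007 -0.0012]
turn deg [ 0.1   0.01 -0.06]
```

```bash
python3 -m handwheel '[[0.008,0,-0.0004,0,0,0,0.04],[0.006,0,-0.0004,0,0,0,0.04],[0.004,0,-0.0003,0,0,0,0.04],[0.003,0,0,0,0,0,0.04],[0,0,0,0,0,0,0.04],[0,0,0,0,0,0,0.04],[0,0,0,0,0,0,0.04]]' >/dev/null; python3 fin.py 45
python3 -m handwheel '[[0.002,0,0,0,0,0,0.04],[0,0,0,0,0,0,0.04],[0,0,0,0,0,0,0.04]]' >/dev/null; python3 fin.py 45
```

```text
t 21.72 q [ 54.3  36.7 125.3 234.5  83.3  75.5] p [498.  301.3  91.6] rpy [ 2.1 86.2  2.3] F [ 1.1 -0.4 -1. ] gap 58.9 grip 43.6
cup axis now [-6.30640181e-04  9.29596984e-04 -9.99999369e-01]
base in tool [42.9  0.2  1.1] base now [502.  301.6  48.9]
target TCP [498.5 300.2  87.8] z axis [ 0.998 -0.     0.067]
shift m [ 0.0039 -0.0011  0.0002]
turn deg [ 0.15 -0.04 -0.06]
t 21.97 q [ 54.3  37.1 125.1 234.5  83.4  75.7] p [498.1 301.2  89.5] rpy [ 2.2 86.2  2.3] F [ 0.5  0.6 -0.9] gap 58.9 grip 43.6
cup axis now [-7.07739726e-04  9.98692403e-04 -9.99999251e-01]
base in tool [42.9  0.2  1.1] base now [502.1 301.5  46.7]
target TCP [498.5 300.2  87.8] z axis [ 0.998 -0.     0.067]
shift m [ 0.0018 -0.001   0.0002]
turn deg [ 0.14 -0.04 -0.07]
```

```bash
python3 -m handwheel '[[0.0015,0,0,0,0,0,0.04],[0,0,0,0,0,0,0.04],[0,0,0,0,0,0,0.04]]' >/dev/null; python3 fin.py 45|head -3
python3 -m handwheel '[[0,0,0,0,0,0,0.065],[0,0,0,0,0,0,0.075],[0,0,0,0,0,0,0.08],[0,0,0,0,0,0,0.08],[0,0,0,0,0,0,0.08]]'>/dev/null
python3 fin.py 45 top wrist
python3 - <<'E'
from kin import *
q=r.sense()['joint_pos'];M=T();seg('out up',M,M@pose([-130,0,0],np.eye(3)),10,q,2)
seg('up tilt',M,pose([498,301,190],side(0,15,-1)),12,q,3)
E
```

```text
t 22.22 q [ 54.2  37.5 124.9 234.5  83.5  75.8] p [498.2 301.2  87.9] rpy [ 2.1 86.2  2.2] F [ 0.5  0.4 -1.5] gap 59.0 grip 43.6
cup axis now [-7.70501954e-04  8.77976005e-04 -9.99999318e-01]
base in tool [42.9  0.2  1.1] base now [502.2 301.5  45.2]
t 22.63 q [ 54.2  37.4 124.9 234.5  83.5  75.8] p [498.2 301.3  88.1] rpy [ 2.2 86.2  2.4] F [ 0.1 -0.3  0.3] gap 79.9 grip 0.0
cup axis now [-6.30062459e-04  1.06899382e-03 -9.99999230e-01]
base in tool [42.9  0.2  1.1] base now [502.2 301.6  45.3]
target TCP [498.5 300.2  87.8] z axis [ 0.998 -0.     0.067]
shift m [ 0.0003 -0.001   0.0002]
turn deg [ 0.14 -0.04 -0.07]
out up n 10 row [-0.013, -0.0, 0.0] [-0.0, 0.0, 0.0] |t| 0.013 |a| 0.0
   2 p [497. 301. 114.] z [1.   0.   0.07] wrist [152. 300.  91.] q [ 54.  32. 127. 235.  82.  73.] err 0.0
   4 p [495. 301. 140.] z [1.   0.   0.07] wrist [151. 300. 117.] q [ 55.  27. 130. 236.  80.  71.] err 0.0
   6 p [493. 301. 166.] z [1.   0.   0.07] wrist [149. 300. 143.] q [ 55.  21. 132. 236.  78.  68.] err 0.0
   8 p [491. 301. 192.] z [1.   0.   0.07] wrist [147. 300. 169.] q [ 55.  15. 134. 237.  76.  64.] err 0.0
   10 p [490. 301. 218.] z [1.   0.   0.07] wrist [145. 300. 195.] q [ 55.   9. 135. 239.  74.  61.] err 0.0
   max dq/s [ 1. 35. 15.  7. 12. 23.] worst 0.0 end err [ 0.  0. -0.] 0.0
up tilt n 12 row [-0.0085, -0.0, -0.0007] [0.01, 1.57, -0.01] |t| 0.0085 |a| 1.57
   3 p [495. 301. 113.] z [ 1.    0.   -0.02] wrist [150. 300. 119.] q [ 55.  26. 130. 237.  76.  70.] err 0.0
   6 p [494. 301. 139.] z [ 1.   0.  -0.1] wrist [151. 301. 173.] q [ 55.  14. 134. 242.  67.  62.] err 0.0
   9 p [495. 301. 165.] z [ 0.98  0.   -0.18] wrist [156. 301. 226.] q [ 54.   3. 136. 248.  59.  52.] err 0.0
   12 p [498. 301. 190.] z [ 0.97  0.   -0.26] wrist [165. 301. 279.] q [ 53.  -7. 137. 257.  52.  40.] err 0.06
   max dq/s [ 6. 47. 21. 37. 33. 51.] worst 0.061 end err [ 0.4  0.1 -0.1] 0.05125072876582354
```

View pics/f_wrist.png

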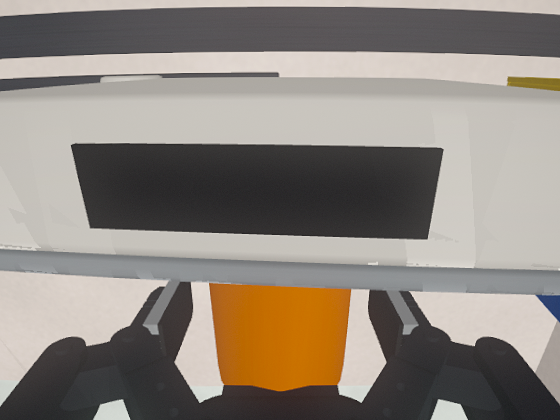

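The wrist view is upside-down. It shows the cup standing free on the plate between the open fingers, with a clear gap on both sides (fingers at 190 and 370, cup from 210 to 350). I'll back the arm straight up and check the result.

```bash
python3 -m handwheel '[[-0.013,0,0.0008,0,0,0,0.08],[-0.013,0,0.0008,0,0,0,0.08],[-0.013,0,0.0008,0,0,0,0.08],[-0.013,0,0.0008,0,0,0,0.08],[-0.013,0,0,0,0,0,0.08],[-0.013,0,0,0,0,0,0.08],[-0.013,0,0,0,0,0,0.08],[-0.013,0,0,0,0,0,0.08]]'>/dev/null
python3 -m handwheel '[[-0.013,0,0,0,0,0,0.08],[-0.013,0,0,0,0,0,0.08],[0,0,-0.01,0,0,0,0.08],[0,0,-0.01,0,0,0,0.08],[0,0,0,0,0,0,0.08],[0,0,0,0,0,0,0.08],[0,0,0,0,0,0,0.08]]'>/dev/null
python3 - <<'E'
from st import *
log()
for n in("scene","top"):
    p,d=r.snapshot(n);c=r.calibration(n);P=cloud(c,d);h=cv2.cvtColor(p,cv2.COLOR_BGR2HSV)
    m=(h[...,0]<14)&(h[...,1]>130)&(abs(P[...,2]-125)<6)&(np.hypot(P[...,0]-502,P[...,1]-301)<50);q=P[m]
    print(n,'rim',m.sum(),((q.min(0)+q.max(0))/2).round(1) if m.any() else '',np.ptp(q,axis=0).round(1) if m.any() else '')
    m=(abs(P[...,2]-91)<5)&(np.hypot(P[...,0]-552,P[...,1]+26)<45);q=P[m];print('tin',((q.min(0)+q.max(0))/2).round(1),np.ptp(q,axis=0).round(1))
    cv2.imwrite(f'pics/end_{n}.png',p)
E
```

```text
t 23.98 q [ 57.9   8.8 136.4 240.6  75.5  60.2] p [473.  301.  216.5] rpy [ 2.  86.2  2.2] F [0.  0.1 0.7] gap 79.5 grip 0.0
scene rim 146 [504.  301.1 123.1] [57.6 57.2  8.1]
tin [555.9 -28.9  90.1] [58.9 59.5  8. ]
top rim 65 [501.1 301.1 124.4] [58.8 57.8  9.3]
tin [553.9 -29.6  90.8] [60.  58.2  9.6]
```

View pics/end_scene.png

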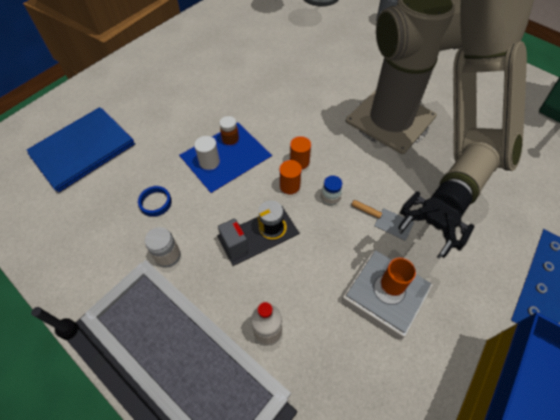

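The final view shows the cup mouth-up on the plate at (398,275), about 15 mm from the centre (limit 25 mm). The tin is on the pad at (271,222), about 3 mm off, and the bystanders are in place. I'll hand in now.

```bash
python3 -c "from bench import r;print(r.hand_in())"
```

```text
the job is handed in; nothing more can be done
None
```

The job is handed in, with no verdict returned: by camera the tin is upright on the pad, about 3–4 mm off centre, mark facing the window, and the orange cup is mouth-up on the scale, about 15 mm off centre (limit 25 mm), with the gripper clear of both and the bystanders in place by eye.

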